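# Unclip the belt guard and ratchet the tensioner back to its setting

### The arm

A 6-joint arm with a two-finger parallel gripper is mounted at the origin on a cart in front of the work surface, level with it; the furniture and walls round the work are solid. World frame = base frame: x ahead of the robot, y to its left, z up, the work surface at z = 0. Lengths are in m, angles in rad, forces in N, time in s.
With the tool pointing down it reaches from about 0.225 to 0.875 m from the base axis. Payload 3.4 kg.
Tool frame: the origin (TCP) lies midway between the tips of the shut fingers; the grasp point (between the pads) lies 19 mm behind it (manip.pinch_z is the z of the grasp point in the tool frame, in m); z points along the fingers, x is the direction in which the jaws open and shut, and the axes are right-handed (so a half turn about z gives the same grasp; the last joint's range is limited). The gripper opens to 85 mm and grips with 20 to 120 N. Pads are 22 mm wide; open, the fingers measure 114 mm over their backs; the gripper's body (76 mm by 85 mm) begins 54 mm behind the grasp point. The pads swing forward as they close: fully open they stand 13 mm farther back than shut.
Start: joints at [1.061, 0.276, 1.505, -0, 1.361, -0.121], TCP at [0.218, 0.532, 0.231] pointing down, gripper open.
Joint ranges: [-2.89, 2.89], [-0.75, 2.08], [0.22, 2.7], [-1.18, 4.32], [0.11, 2.71], [-2.7, 2.7]. Speed limits (rad/s): [2.57, 2.57, 3.14, 3.14, 3.14, 3.14].

### API

Orientations are given as a unit quaternion [w, x, y, z].
In Python, from rig import manip gives the robot as it stands. The module is installed in compiled form; this text tells all that it offers.
- The arm moves only by the tool drive_tool, never from a script. Its argument "steps" is a list of rows, each a list of 5 numbers: the shift along the tool's x, y, z in mm, then the turn about the tool's z in rad, then the gripper command: -1 is shut, 1 is fully open, values between are in proportion. A call has 1 to 5 rows; each row is the pose to reach, as a shift and turn from the pose measured when the call began, along the tool's axes at that moment; what a row does not reach only later rows make up. A row lasts 1/10 s, in which the tool goes at most 50 mm and 8.59 degrees, less where a joint would pass 70% of its speed; a pose out of reach is approached as far as the arm can. A call with a gripper value outside its range is refused whole. The fingers move at their own pace and stop on an object; "squeeze" is the grip in N (left out, the last holds). Time passes only in rows, so rows that repeat a pose let the fingers close. It gives the time, the measured TCP pose, the force and the opening at its end, in the units of the state.
- manip.get_state(): the state, without advancing time (a new reading comes with each control period).
- manip.get_image(name): name is "side" or "top" or "wrist"; returns the picture (400x640x3 uint8, blue, green, red); there is no depth.
- manip.get_calibration(name): a dict with "camera_matrix" (3x3 intrinsics, pixels), "rvec" (rotation vector, rad) and "tvec" (3), from world to camera coordinates, as OpenCV has them. Camera axes: x right, y down, z forward; pixel columns grow to the right and rows downward; lengths in m; the calibration is good to about 2 mm. A picture is of the moment at which its call begins: read the wrist's pose just before it. get_calibration takes no time and is no camera call; for the wrist camera it gives the pose at the moment of the call.
- manip.sign_off(): hands the job in, once; it reports no verdict.
Trained networks look in the newest picture that a camera, given by its name, has taken for a name from the list of things; names that differ only in an ending like _2 or _b are one class to them, and where a whole thing is asked for, a point or a joint stands for the part that bears it (a point fixed in the world has none). Each returns a list of dicts, best first, with "conf" (0 to 1); they miss things now and then, are a little off and sometimes report something else, mostly with a low value. They report only what shows in the picture. A call takes as long as a camera call.
- manip.masks_of(camera, name): "pixels" (400x640 bool, what is visible of it) and "location" ([column, row] in pixels, amid what is visible of it).
The state is a dict: "clock": time; "qpos": joint angles; "qd": joint speeds; "effort": joint torques, N m; "position": TCP position; "ee_rot": TCP orientation; "contact_force": force on the tool from outside, world axes, zero at the start; "moment": the same for the moment, N m; "width": finger opening in m.
Only numpy, scipy, OpenCV 4.12 (cv2) and the standard library are available. Lean on these libraries where they do the work, as an engineer would, in place of code of your own. Each camera call takes 0.05 s, during which the arm holds its last target.

### The job

The small drive unit on the desk is waiting for a new belt. Squeeze the guard's two snap tabs together, lift the guard off the sloping deck and set it down, not dropped, upright on its open rim on the clear desk away from the unit; then push the sprung tensioner arm down the slope until its ratchet holds it in the first notch at or just past the brass setting finger on the scale, and let go of it. Do not shift the setting finger or the other things.

Things in the scene. Friction and masses are not known exactly. Their poses are not given: they have to be found in the camera images.
- unit: Grey drive unit, fixed, base 100 x 156 mm. Origin under its centre on the desk, x to its high back, y to its left, z up. Its deck slopes up to the back at 35 deg; deck centre 48.4 mm above the origin. Deck axes: u up the slope, v = y, n out of the deck. A seat 58 (u) x 132 (v) x 10 mm stands on the deck; pulleys at v = +53 and -54 mm, to n = 35 mm.
- guard: Clip-on guard, a grey box open below, 66 x 140 x 46 mm, 0.17 kg. Origin at the centre of its open rim, z out of its top, y along its length, x across; clipped on, its origin is the deck centre and its axes are u, v, n. It fits over the seat with 1 mm play, so it comes off along n; clear of everything after 45 mm.
- guard_grip (a point): Point midway between the guard's two snap tabs, 58 mm above the rim plane; axes as the guard's. The tabs are upright steel paddles, 24 mm wide along y, from 50 to 66 mm above the rim (top of the guard: 46 mm), their outer ribbed faces at x = +31.4 and -31.4 mm. Squeezed home they stand 55 mm apart.
- clip_upper (a joint): Snap tab on the guard's up-slope side (+x): 0 = sprung out, hooked; 0.15 rad = squeezed home, free from 0.09. About 6 N at the paddle.
- clip_lower (a joint): Snap tab on the guard's down-slope side (-x): values as clip_upper.
- tensioner (a joint): Sprung arm under the guard, pivot at u = 0, v = -36 mm, axis n. Value 0 (rest stop) to 0.64 rad; grows as the tip goes down-slope. At value q it points from the pivot along (u, v) = (sin(0.297-q), cos(0.297-q)). A one-way ratchet holds it: let go, it falls back to the last notch passed; notches every 0.0873 rad from 0 (it rests 0.006 rad past). 5 to 12 N at the tab.
- tab (a point): Middle of the up-slope face of the bent-up push tab on the tensioner arm, 50 mm from the pivot, 30 mm above the deck. It is 12 mm wide along the arm, 4 mm thick and reaches from 16 to 37 mm above the deck; its face stands 9 mm up-slope of the arm's centre line. The idler roller, 16 mm across, sits 31 mm from the pivot, to 33 mm above the deck. Axes: y along the arm, x square to the face, z = n.
- pointer_tip (a point): Tip of the arm's pointer on the scale, 72 mm from the pivot, 17 mm above the deck, axes as point tab. Scale lines 2.5 deg apart, longer every 5 and 10 deg.
- setting (a joint): Angle of the brass setting finger on the rim of the scale, about the arm's pivot, on the arm's own values: the pointer is at the finger when tensioner = setting.
- setting_tip (a point): Tip of the setting finger, 70 mm from the pivot, 17 mm above the deck; x along the scale up-slope, y away from the pivot, z = n. The clamp block behind it is 6 mm wide and reaches to 78 mm from the pivot and 21 mm above the deck.
- clear_desk (a point): Fixed point in the middle of a clear patch of desk in front of the marking machine's base plate, 95 (x) x 170 mm (y), at desk height.
- hex_key: Bystander: hex key lying flat, 28 x 78 x 6 mm. Origin under its centre.
- pen: Bystander: white marker pen with a blue cap lying flat, 17 x 135 x 16 mm. Origin under its centre.
- pin_case: Bystander: flat dark plastic case, 52 x 85 x 22 mm. Origin under its centre.
- brush: Bystander: swarf brush lying flat, 44 x 218 x 13 mm. Origin under its centre.

How it is judged:
On the way, in this order (a step that is already met when the one before it is completed fails the run):
1. both snap tabs are squeezed in (value of joint each of clip_upper, clip_lower above 0.09 rad), for 0.1 s.
2. the guard is off and clear of the unit (distance between guard and unit above 0.13 m), for 0.1 s.
3. the guard is set down upright on the desk while the fingers still hold it (within 8 mm of the desk, 7 deg of upright) (height (world z) of guard below 0.008 m and angle between guard's own z axis and vertical below 0.12 rad and contact force between the fingers and guard above 0.2 N), for 0.1 s.
At the end, for the whole second after the job is handed in: The guard rests upright on its rim on the desk, over 12 cm (centre to centre) from the unit, and the ratchet holds the tensioner arm at rest in the first notch at or past the setting finger: pointer from 3 mm short of to 9 mm past the finger, down-slope along the scale (height (world z) of guard below 0.004 m and angle between guard's own z axis and vertical below 0.06 rad and horizontal distance between guard and unit above 0.12 m and linear speed of guard below 0.02 m/s and x of pointer_tip in the frame of setting_tip between -0.0093 and 0.0028 m and velocity of joint tensioner below 0.02 rad/s); the robot touches nothing.
It fails at once if the setting finger is shifted by over 4 mm (distance of setting_tip from where it was at the start of the episode above 0.004 m).
It fails at once if another loose thing is moved by over 30 mm (distance of any of hex_key, pen, pin_case, brush from where it was at the start of the episode above 0.03 m).
It also fails if it takes over 51 s, if anything falls off the work surface, if the arm or the gripper's body presses on something with over 40 N, if the wrist force passes 120 N, or if a joint passes its speed limit or range.

## Working session

There is one attempt and no reset: what is moved stays moved. The work goes in short steps, Python scripts to look and compute and a tool call to move; the robot and the scene stay as the last step left them, time stands still between calls to the robot, and variables do not carry over. Pictures are saved under pics/ and viewed, and the job is handed in when it is done.

Besides the shell and the picture viewer there is one more tool, called after "Request:" as name(argument=value, ...), one argument or row to a line, values as JSON. drive_tool: Moves the arm, as the interface text tells. Its arguments: {"type":"object","properties":{"steps":{"type":"array","items":{"type":"array","items":{"type":"number"}}},"squeeze":{"type":"number"}},"required":["steps"]}

```bash
ls; mkdir -p pics; python3 - <<'E'
from rig import manip
import cv2
s=manip.get_state()
for k in s: print(k,s[k])
print(manip.pinch_z)
for n in ["side","top","wrist"]:
    im=manip.get_image(n); cv2.imwrite(f"pics/{n}0.png",im)
    c=manip.get_calibration(n); print(n,c)
E
```

```text
pics
clock 0.0
qpos [ 1.06097863e+00  2.76575143e-01  1.50611146e+00  6.52802948e-06
  1.36070273e+00 -1.21000817e-01]
qd [-0.00011881 -0.00038601 -0.00259956 -0.00136093  0.00143319  0.00055963]
effort [-7.81722483e-04 -4.16779912e+01 -2.45805717e+01 -4.85939145e-04
  1.11929866e-02 -1.39266297e-05]
position [0.21772647 0.53162221 0.23045967]
ee_rot [ 4.03991769e-04  8.30389676e-01  5.57182358e-01 -8.02382099e-04]
contact_force [0.18782172 0.31578239 0.11263399]
moment [ 0.05423703 -0.02678172  0.02189884]
width 0.08552558703755551
-0.0187
side {'camera_matrix': array([[514.42732793,   0.        , 320.78733797],
       [  0.        , 514.42732793, 203.14611395],
       [  0.        ,   0.        ,   1.        ]]), 'rvec': array([-0.00546755,  2.66157806, -1.64115691]), 'tvec': array([0.52735298, 0.0648926 , 1.47917169])}
top {'camera_matrix': array([[485.95833846,   0.        , 318.86607516],
       [  0.        , 485.95833846, 186.29414516],
       [  0.        ,   0.        ,   1.        ]]), 'rvec': array([ 2.13620122, -2.1495907 ,  0.17081601]), 'tvec': array([0.0064494 , 0.53235904, 1.50361131])}
wrist {'camera_matrix': array([[325.55594116,   0.        , 320.41455807],
       [  0.        , 325.55594116, 203.00764027],
       [  0.        ,   0.        ,   1.        ]]), 'rvec': array([-2.39828763, -1.6098954 , -0.23542251]), 'tvec': array([-0.57306025, -0.03665696,  0.37891367])}
```

View pics/side0.png

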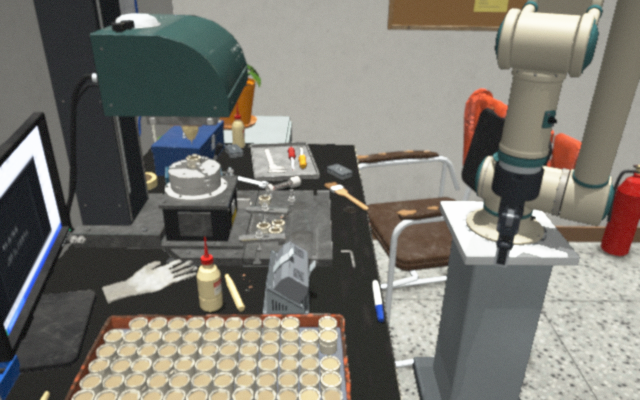

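View pics/top0.png

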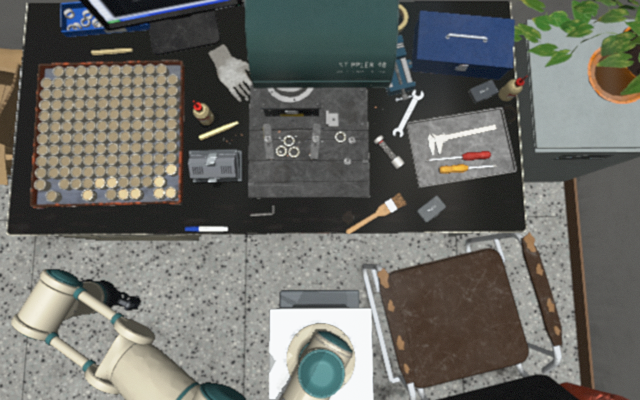

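View pics/wrist0.png

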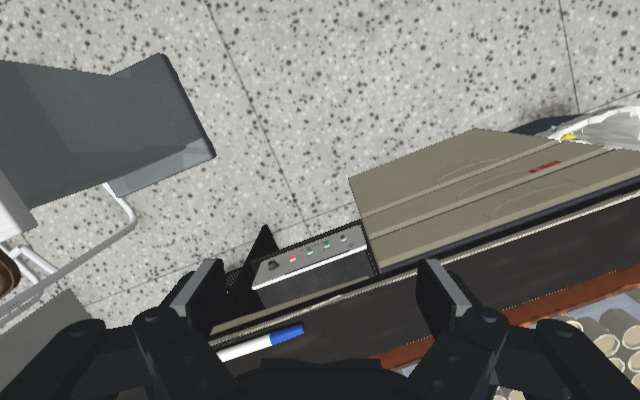

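```bash
cat > h.py <<'E'
import numpy as np, cv2
from rig import manip
from scipy.spatial.transform import Rotation as R
def cal(n):
    c=manip.get_calibration(n); return c["camera_matrix"],np.array(c["rvec"],float),np.array(c["tvec"],float)
def proj(n,P,c=None):
    K,r,t=c or cal(n); return cv2.projectPoints(np.atleast_2d(np.array(P,float)),r,t,K,None)[0][:,0]
def ray(n,uv,c=None):
    K,r,t=c or cal(n); Rm=cv2.Rodrigues(r)[0]; o=-Rm.T@t
    d=Rm.T@np.linalg.inv(K)@np.array([uv[0],uv[1],1.]); return o,d/np.linalg.norm(d)
def atz(n,uv,z,c=None):
    o,d=ray(n,uv,c); return o+d*(z-o[2])/d[2]
def rot(q): return R.from_quat([q[1],q[2],q[3],q[0]])
E
python3 - <<'E'
from h import *
for n in ["side","top"]:
    print(n,"cam at",ray(n,(320,200)))
    for k in ["unit","guard","clip_upper","clip_lower","hex_key","pen","pin_case","brush"]:
        for m in manip.masks_of(n,k)[:2]:
            ys,xs=np.nonzero(m["pixels"])
            print(n,k,round(m["conf"],2),m["location"],xs.min(),xs.max(),ys.min(),ys.max(),atz(n,m["location"],0.0).round(3))
for n,b in [("side",(240,220,340,330)),("top",(170,130,270,200))]:
    im=cv2.imread(f"pics/{n}0.png")[b[1]:b[3],b[0]:b[2]]
    cv2.imwrite(f"pics/{n}0c.png",cv2.resize(im,None,fx=6,fy=5 if n=="side" else 6,interpolation=cv2.INTER_CUBIC))
E
```

```text
side cam at (array([0.54378621, 1.289965  , 0.71452638]), array([-0.00908538, -0.89621399, -0.44352897]))
side unit 0.86 [275.9, 303.8] 263 308 251 314 [0.629 0.369 0.   ]
side guard 0.73 [291.6, 272.5] 273 315 242 303 [0.6   0.246 0.   ]
side guard 0.65 [280.6, 262.5] 273 292 249 272 [0.629 0.202 0.   ]
side clip_lower 0.65 [311.3, 268.3] 309 314 263 272 [0.552 0.227 0.   ]
side hex_key 0.6 [353.5, 254.8] 341 354 250 267 [0.444 0.163 0.   ]
side pen 0.64 [338.7, 171.0] 328 350 166 178 [ 0.462 -0.387  0.   ]
side pen 0.55 [376.0, 301.5] 373 383 282 322 [0.405 0.357 0.   ]
side pin_case 0.82 [340.5, 169.0] 327 351 165 179 [ 0.455 -0.405  0.   ]
side brush 0.61 [341.0, 192.4] 325 366 183 209 [ 0.461 -0.211 -0.   ]
top cam at (array([0.29433228, 0.01060578, 1.56765772]), array([ 0.12616291, -0.00700853, -0.99198478]))
top unit 0.8 [224.7, 152.1] 189 240 149 182 [0.655 0.313 0.   ]
top guard 0.74 [214.4, 164.3] 188 236 154 182 [0.614 0.346 0.   ]
top clip_upper 0.4 [208.7, 157.5] 206 215 154 164 [0.637 0.365 0.   ]
top clip_lower 0.25 [213.8, 166.7] 188 236 154 181 [0.606 0.347 0.   ]
top pen 0.47 [207.5, 229.3] 186 226 227 231 [0.401 0.362 0.   ]
top pin_case 0.89 [431.4, 210.1] 416 445 196 222 [ 0.459 -0.362  0.   ]
top brush 0.74 [382.6, 209.0] 347 402 196 232 [ 0.463 -0.203  0.   ]
```

View pics/side0c.png

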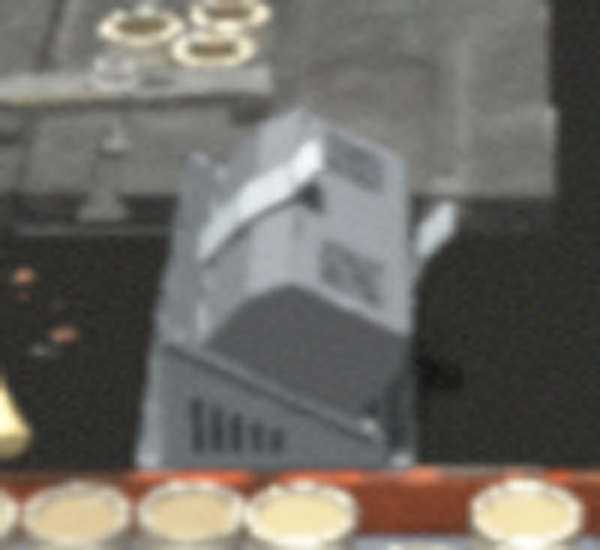

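View pics/top0c.png

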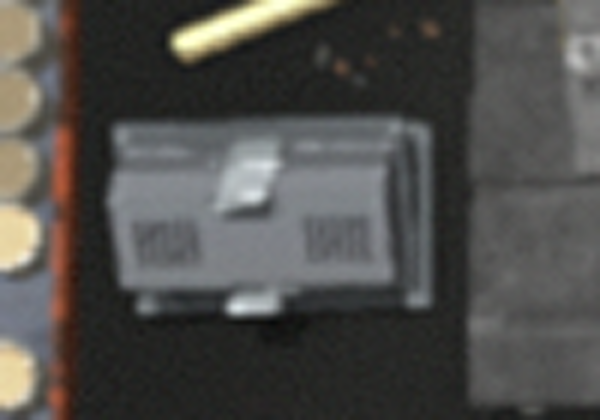

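```bash
cat >> h.py <<'E'
T35=np.deg2rad(35)
def frame(p):  # unit pose x,y,yaw -> deck centre, axes (cols u,v,n)
    x,y,w=p; Rz=R.from_euler('z',w).as_matrix()
    A=Rz@np.array([[np.cos(T35),0,-np.sin(T35)],[0,1,0],[np.sin(T35),0,np.cos(T35)]])
    return np.array([x,y,0.0484]),A
def deck(p,pts):
    o,A=frame(p); return o+np.atleast_2d(np.array(pts,float))@A.T
GB=[(a,b,c) for a in(-.033,.033) for b in(-.07,.07) for c in(0,.046)]
def unitpts(p):
    x,y,w=p; Rz=R.from_euler('z',w).as_matrix()
    L=[(a,b,c) for b in(-.078,.078) for a,c in((-.05,0),(.05,0),(.05,.0834),(-.05,.0134))]
    return np.array([x,y,0])+np.array(L)@Rz.T
def sil(n,Ps,c=None):
    m=np.zeros((400,640),np.uint8)
    h=cv2.convexHull((proj(n,Ps,c)*16).astype(np.int32)); cv2.fillConvexPoly(m,h,1,shift=4); return m>0
E
cat > fit.py <<'E'
from h import *
from scipy.optimize import minimize
obs=[]
for n in ["side","top"]:
    g=manip.masks_of(n,"guard")[0]["pixels"]; u=manip.masks_of(n,"unit")[0]["pixels"]
    obs.append((n,cal(n),g,g|u))
    im=cv2.imread(f"pics/{n}0.png"); im[g]=im[g]//2+np.array([0,0,120],np.uint8); u2=u&~g; im[u2]=im[u2]//2+np.array([0,120,0],np.uint8)
    ys,xs=np.nonzero(g|u); b=(xs.min()-15,ys.min()-15,xs.max()+15,ys.max()+15)
    cv2.imwrite(f"pics/{n}m.png",cv2.resize(im[b[1]:b[3],b[0]:b[2]],None,fx=5,fy=5,interpolation=cv2.INTER_NEAREST))
def iou(a,b): return (a&b).sum()/ (a|b).sum()
def cost(q,v=False):
    p=(q[0],q[1],q[2]); s=[]
    for n,c,g,gu in obs:
        s.append(iou(sil(n,deck(p,GB),c),g)); s.append(iou(sil(n,deck(p,GB),c)|sil(n,unitpts(p),c),gu))
    if v: print(np.round(s,3))
    return -sum(s)
best=None
for w in (-.15,-.05,0,.05,.15):
    r=minimize(cost,[.62,.33,w],method="Nelder-Mead",options=dict(initial_simplex=np.array([[.62,.33,w],[.64,.33,w],[.62,.35,w],[.62,.33,w+.08]])))
    print(r.x,r.fun); 
    if best is None or r.fun<best.fun: best=r
cost(best.x,True)
p=best.x
for n,c,g,gu in obs:
    im=cv2.imread(f"pics/{n}0.png")
    b=(240,220,340,330) if n=="side" else (170,130,270,200)
    f=6 if n=="top" else 5
    im=cv2.resize(im[b[1]:b[3],b[0]:b[2]],None,fx=f,fy=f,interpolation=cv2.INTER_CUBIC)
    def L(P,col):
        q=((proj(n,P,c)-np.array(b[:2])+.5)*f).astype(int)
        for i in range(len(q)):
            for j in range(i):
                if abs(np.linalg.norm(P[i]-P[j])-np.array(ok)).min()<1e-4: cv2.line(im,tuple(map(int,q[i])),tuple(map(int,q[j])),col,1)
    ok=[.066,.14,.046]; L(deck(p,GB),(0,0,255))
    ok=[.1,.156,.0834,.0134,.1/np.cos(T35)]; L(unitpts(p),(0,255,0))
    cv2.imwrite(f"pics/{n}fit.png",im)
E
python3 fit.py
```

```text
[0.6062414  0.33599544 0.00381433] -3.4763272511638865
[0.60507642 0.33617122 0.02130663] -3.4686137243615898
[0.60706348 0.33712345 0.04512155] -3.460824571097368
[0.60713271 0.3360969  0.04084878] -3.4672879321859913
[0.6067385  0.33628691 0.03526306] -3.4674566160461624
[0.914 0.825 0.891 0.845]
```

View pics/sidefit.png

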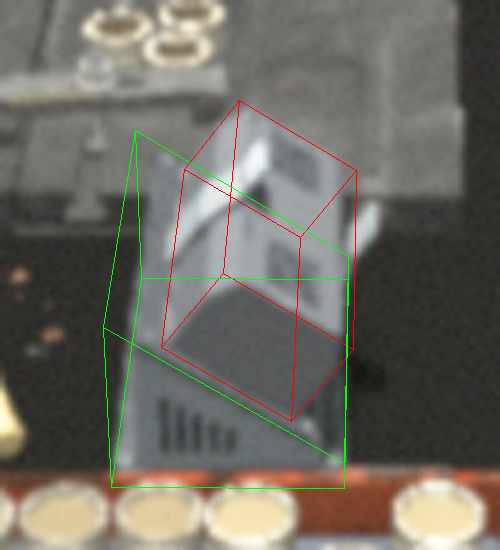

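View pics/topfit.png

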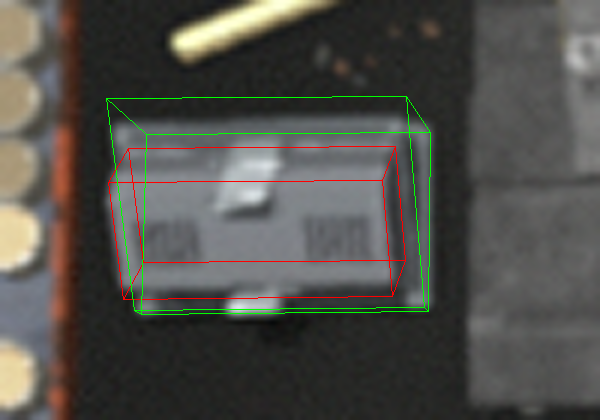

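Request:
drive_tool(
  steps=[
    [-29,30,-16,0.1,1],
    [-58,60,-32,0.2,1],
    [-88,90,-48,0.3,1],
    [-117,120,-64,0.4,1],
    [-147,150,-80,0.5,1],
  ],
)

```text
clock: 1.65
position: [0.3014, 0.3377, 0.3121]
ee_rot: [-0.0, 0.943, 0.333, 0.0]
contact_force: [1.5, 0.1, -1.0]
width: 0.0853
```

```bash
cat >> h.py <<'E'
def to(P,az=None,Rt=None):
    """shift in tool axes (mm) to bring TCP to P"""
    s=manip.get_state(); Rm=rot(s["ee_rot"]); d=Rm.inv().apply(np.array(P)-s["position"])*1000
    return d.round(1)
def log():
    s=manip.get_state(); Rm=rot(s["ee_rot"]).as_matrix()
    print("t",round(s["clock"],2),"q",np.round(s["qpos"],4),"p",np.round(s["position"],4),"F",np.round(s["contact_force"],1),"w",round(s["width"],4))
    print(" tool x",Rm[:,0].round(4),"y",Rm[:,1].round(4),"z",Rm[:,2].round(4))
E
python3 - <<'E'
from h import *
log(); print(to((.45,0,.45)))
E
```

```text
t 1.65 q [ 6.8840e-01  4.9400e-02  1.5901e+00 -2.0000e-04  1.5014e+00  9.9000e-03] p [0.3014 0.3377 0.3121] F [ 1.5  0.1 -1. ] w 0.0853
 tool x [0.7785 0.6277 0.0008] y [ 6.277e-01 -7.785e-01  2.000e-04] z [ 7.e-04  3.e-04 -1.e+00]
[ -96.2  356.2 -137.9]
```

```bash
python3 - <<'E'
from h import *
c=cal("wrist"); o,d=ray("wrist",(320,203),c); print(o,d)
print(proj("wrist",[(.606,.336,.05),(.40,.36,0),(.45,.17,0)],c))
im=manip.get_image("wrist"); cv2.imwrite("pics/w1.png",im)
E
```

```text
[0.25398365 0.39403802 0.45393649] [ 0.18094794 -0.22497749 -0.95741473]
[[486.91470607 299.96615924]
 [384.21258376 190.5307441 ]
 [327.61593877 299.14468701]]
```

View pics/w1.png

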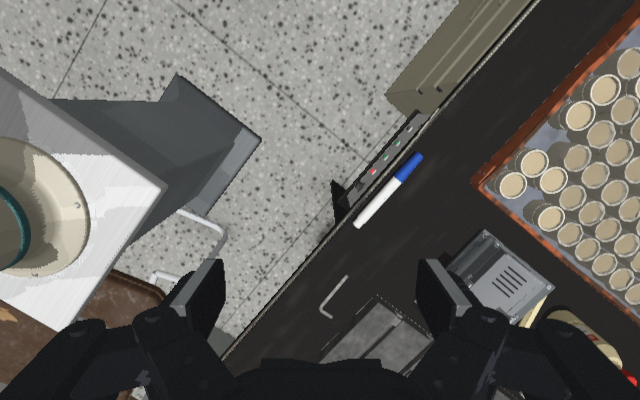

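Request:
drive_tool(
  steps=[
    [-10,35,-31,0.066,1],
    [-19,71,-62,0.132,1],
    [-29,107,-92,0.2,1],
    [-38,142,-123,0.264,1],
    [-48,178,-154,0.33,1],
  ],
)

```text
clock: 2.2
position: [0.3767, 0.1628, 0.4716]
ee_rot: [0.002, 0.986, 0.169, 0.004]
contact_force: [0.6, 0.0, -0.3]
width: 0.0855
```

```bash
python3 - <<'E'
from h import *
log(); print(to((.45,0,.62)))
E
```

```text
t 2.2 q [ 0.2427 -0.028   1.2914 -0.0055  1.8706 -0.0985] p [0.3767 0.1628 0.4716] F [ 0.6  0.  -0.3] w 0.0855
 tool x [0.9429 0.333  0.0071] y [ 0.333  -0.9429  0.006 ] z [ 0.0087 -0.0033 -1.    ]
[  16.   178.8 -147.2]
```

Request:
drive_tool(
  steps=[
    [3,36,-29,0.064,1],
    [6,72,-59,0.128,1],
    [10,107,-88,0.192,1],
    [13,143,-118,0.256,1],
    [16,179,-147,0.32,1],
  ],
)

```text
clock: 2.7
position: [0.4501, -0.0014, 0.6213]
ee_rot: [0.002, 1.0, 0.009, 0.005]
contact_force: [0.9, -0.2, 0.0]
width: 0.0852
```

```bash
python3 - <<'E'
from h import *
log()
E
```

```text
t 2.7 q [-1.5660e-01  1.2670e-01  7.4610e-01 -2.2000e-03  2.2583e+00 -1.7520e-01] p [ 0.4501 -0.0014  0.6213] F [ 0.9 -0.2  0. ] w 0.0852
 tool x [0.9998 0.0172 0.01  ] y [ 0.0171 -0.9998  0.0035] z [ 0.0101 -0.0033 -0.9999]
```

```bash
cat > kin.py <<'E'
import numpy as np
from scipy.optimize import least_squares
D=[([1.06097863e+00,2.76575143e-01,1.50611146e+00,1.36070273e+00],[0.21772647,0.53162221,0.23045967]),
([.6884,.0494,1.5901,1.5014],[.3014,.3377,.3121]),([.2427,-.028,1.2914,1.8706],[.3767,.1628,.4716]),([-.1566,.1267,.7461,2.2583],[.4501,-.0014,.6213])]
def f(x,q,full=False):
    a,L1,L2,e,h,Lt=x; q2,q3,q5=q[1:]
    s=q2+q3; t=s+q5
    return np.array([a+L1*np.sin(q2)+L2*np.sin(s)+e*np.cos(s)+Lt*np.sin(t), h+L1*np.cos(q2)+L2*np.cos(s)-e*np.sin(s)+Lt*np.cos(t)])
def res(x):
    r=[]
    for q,p in D:
        m=f(x,q); r+=[m[0]-np.sqrt(p[0]**2+p[1]**2-x[6]**2 if 0 else p[0]**2+p[1]**2-.0694**2), m[1]-p[2]]
    r.append((x[5]-.3)*.01); r.append((x[0])*.01)
    return r
if __name__=="__main__":
    o=least_squares(res,[0,.45,.45,0,.1,.3]); print(o.x.round(4),np.abs(o.fun).max())
E
python3 kin.py
```

```text
[2.000e-04 6.299e-01 4.209e-01 6.110e-02 7.280e-02 3.000e-01] 5.6458001587766926e-05
```

Request:
drive_tool(
  steps=[
    [0,0,-45,0,1],
    [0,0,-80,0,1],
    [30,0,-80,0,1],
    [60,0,-80,0,1],
    [100,0,-80,0,1],
  ],
)

```text
clock: 3.2
position: [0.5341, 0.0005, 0.672]
ee_rot: [0.002, 1.0, 0.009, 0.015]
contact_force: [0.1, -0.4, -0.2]
width: 0.0853
```

```bash
python3 - <<'E'
from h import *
log()
E
```

```text
t 3.2 q [-1.2950e-01  3.7700e-01  2.2090e-01  5.0000e-04  2.5141e+00 -1.4640e-01] p [5.341e-01 5.000e-04 6.720e-01] F [ 0.1 -0.4 -0.2] w 0.0853
 tool x [0.9994 0.0173 0.0293] y [ 0.0172 -0.9998  0.004 ] z [ 0.0294 -0.0035 -0.9996]
```

Request:
drive_tool(
  steps=[
    [28,0,-41,0,1],
    [56,0,-82,0,1],
    [84,0,-123,0,1],
    [112,0,-164,0,1],
    [140,0,-205,0,1],
  ],
)

```text
clock: 3.7
position: [0.5425, 0.0022, 0.6739]
ee_rot: [0.002, 1.0, 0.009, 0.029]
contact_force: [-0.1, 0.1, 1.1]
width: 0.0852
```

```bash
python3 - <<'E'
from h import *
log()
E
```

```text
t 3.7 q [-0.1266  0.3746  0.2204  0.0059  2.4878 -0.1392] p [0.5425 0.0022 0.6739] F [-0.1  0.1  1.1] w 0.0852
 tool x [0.9981 0.0175 0.0587] y [ 0.0173 -0.9998  0.0049] z [ 0.0588 -0.0039 -0.9983]
```

Request:
drive_tool(
  steps=[
    [28,0,-41,0,1],
  ],
)

```text
clock: 3.8
position: [0.5466, 0.0026, 0.6774]
ee_rot: [0.002, 0.999, 0.009, 0.042]
contact_force: [-0.1, 0.5, 0.4]
width: 0.0851
```

```bash
python3 - <<'E'
from h import *
log()
E
```

```text
t 3.8 q [-0.1271  0.3685  0.2213  0.0109  2.4677 -0.1356] p [0.5466 0.0026 0.6774] F [-0.1  0.5  0.4] w 0.0851
 tool x [0.9963 0.0175 0.0841] y [ 0.0171 -0.9998  0.0053] z [ 0.0842 -0.0039 -0.9964]
```

Request:
drive_tool(
  steps=[
    [33,0,-37,0,1],
  ],
)

```text
clock: 3.9
position: [0.5543, 0.0033, 0.6801]
ee_rot: [0.003, 0.998, 0.009, 0.057]
contact_force: [-0.4, -0.1, 0.6]
width: 0.085
```

Request:
drive_tool(
  steps=[
    [34,0,-36,0,1],
  ],
)

```text
clock: 4.0
position: [0.5633, 0.0038, 0.6824]
ee_rot: [0.003, 0.997, 0.009, 0.071]
contact_force: [1.6, -0.5, -0.3]
width: 0.0858
```

Request:
drive_tool(
  steps=[
    [35,0,-35,0,1],
  ],
)

```text
clock: 4.1
position: [0.5725, 0.0044, 0.6851]
ee_rot: [0.003, 0.996, 0.009, 0.086]
contact_force: [-0.2, -0.3, -0.0]
width: 0.0853
```

Request:
drive_tool(
  steps=[
    [36,0,-34,0,1],
  ],
)

```text
clock: 4.2
position: [0.5822, 0.005, 0.6876]
ee_rot: [0.003, 0.995, 0.009, 0.101]
contact_force: [-0.9, 0.1, 0.1]
width: 0.0855
```

```bash
python3 - <<'E'
from h import *
log()
E
```

```text
t 4.2 q [-0.124   0.3607  0.2208  0.0294  2.358  -0.1185] p [0.5822 0.005  0.6876] F [-0.9  0.1  0.1] w 0.0855
 tool x [0.9794 0.0179 0.2013] y [ 0.0167 -0.9998  0.0077] z [ 0.2014 -0.0042 -0.9795]
```

Request:
drive_tool(
  steps=[
    [37,0,-33,0,1],
  ],
)

```text
clock: 4.3
position: [0.5921, 0.0056, 0.6905]
ee_rot: [0.003, 0.993, 0.009, 0.116]
contact_force: [-0.4, 0.1, -0.4]
width: 0.0852
```

Request:
drive_tool(
  steps=[
    [38,0,-32,0,1],
  ],
)

```text
clock: 4.4
position: [0.6023, 0.0061, 0.6937]
ee_rot: [0.003, 0.991, 0.009, 0.132]
contact_force: [0.7, 0.4, 0.2]
width: 0.0853
```

Request:
drive_tool(
  steps=[
    [39,0,-31,0,1],
  ],
)

```text
clock: 4.5
position: [0.6126, 0.0067, 0.6971]
ee_rot: [0.003, 0.989, 0.009, 0.147]
contact_force: [-0.6, -0.2, -0.4]
width: 0.0852
```

Request:
drive_tool(
  steps=[
    [40,0,-30,0,1],
  ],
)

```text
clock: 4.6
position: [0.6231, 0.0072, 0.701]
ee_rot: [0.003, 0.987, 0.009, 0.163]
contact_force: [-0.7, -0.9, 0.2]
width: 0.0855
```

Request:
drive_tool(
  steps=[
    [41,0,-28,0,1],
  ],
)

```text
clock: 4.7
position: [0.6341, 0.0078, 0.7051]
ee_rot: [0.003, 0.984, 0.009, 0.179]
contact_force: [0.1, 0.8, -0.1]
width: 0.0854
```

Request:
drive_tool(
  steps=[
    [42,0,-27,0,1],
  ],
)

```text
clock: 4.8
position: [0.6452, 0.0083, 0.7094]
ee_rot: [0.003, 0.981, 0.009, 0.195]
contact_force: [1.0, -0.8, -0.2]
width: 0.0854
```

```bash
python3 - <<'E'
from h import *
log()
E
```

```text
t 4.8 q [-0.1193  0.3573  0.2214  0.0521  2.172  -0.0993] p [0.6452 0.0083 0.7094] F [ 1.  -0.8 -0.2] w 0.0854
 tool x [0.9239 0.0185 0.3823] y [ 0.0161 -0.9998  0.0095] z [ 0.3824 -0.0026 -0.924 ]
```

Request:
drive_tool(
  steps=[
    [42,0,-26,0,1],
  ],
)

```text
clock: 4.9
position: [0.6559, 0.0088, 0.7144]
ee_rot: [0.003, 0.977, 0.009, 0.211]
contact_force: [-0.7, -0.2, -0.7]
width: 0.0855
```

Request:
drive_tool(
  steps=[
    [43,0,-25,0,1],
  ],
)

```text
clock: 5.0
position: [0.6666, 0.0093, 0.72]
ee_rot: [0.003, 0.974, 0.009, 0.228]
contact_force: [0.0, 0.0, 0.3]
width: 0.0851
```

Request:
drive_tool(
  steps=[
    [44,0,-24,0,1],
  ],
)

```text
clock: 5.1
position: [0.6771, 0.0099, 0.726]
ee_rot: [0.003, 0.97, 0.009, 0.244]
contact_force: [-0.1, 0.9, 0.6]
width: 0.0857
```

Request:
drive_tool(
  steps=[
    [44,0,-23,0,1],
  ],
)

```text
clock: 5.2
position: [0.6871, 0.0103, 0.7326]
ee_rot: [0.003, 0.965, 0.009, 0.261]
contact_force: [-0.3, 0.0, 0.0]
width: 0.0854
```

Request:
drive_tool(
  steps=[
    [45,0,-22,0,1],
  ],
)

```text
clock: 5.3
position: [0.697, 0.0108, 0.7399]
ee_rot: [0.003, 0.961, 0.009, 0.278]
contact_force: [0.1, -0.1, -0.1]
width: 0.0854
```

```bash
python3 - <<'E'
from h import *
log()
E
```

```text
t 5.3 q [-0.1169  0.3535  0.2215  0.0685  2.0056 -0.0885] p [0.697  0.0108 0.7399] F [ 0.1 -0.1 -0.1] w 0.0854
 tool x [0.8454 0.0184 0.5337] y [ 0.0154 -0.9998  0.01  ] z [ 5.338e-01 -2.000e-04 -8.456e-01]
```

Request:
drive_tool(
  steps=[
    [45,0,-21,0,1],
  ],
)

```text
clock: 5.4
position: [0.7063, 0.0113, 0.7477]
ee_rot: [0.002, 0.956, 0.009, 0.295]
contact_force: [0.1, -0.1, 0.3]
width: 0.0854
```

Request:
drive_tool(
  steps=[
    [20,0,-9,0,1],
  ],
)

```text
clock: 5.5
position: [0.7103, 0.0116, 0.7518]
ee_rot: [0.002, 0.953, 0.009, 0.303]
contact_force: [-0.1, 0.1, 0.0]
width: 0.0854
```

```bash
python3 - <<'E'
from h import *
log()
print(to((.55,.05,.55)), to((.5,.2,.35)))
E
```

```text
t 5.5 q [-0.1167  0.3509  0.2214  0.0734  1.9565 -0.0861] p [0.7103 0.0116 0.7518] F [-0.1  0.1  0. ] w 0.0854
 tool x [0.8165 0.0183 0.577 ] y [ 0.0154 -0.9998  0.01  ] z [ 5.771e-01  8.000e-04 -8.167e-01]
[-246.6  -42.9   72.3] [-400.1 -195.7  206.9]
```

Request:
drive_tool(
  steps=[
    [-45,-8,1,0,1],
    [-95,-16,1,0,1],
    [-145,-25,2,0,1],
    [-195,-34,2,0,1],
    [-240,-42,3,0,1],
  ],
)

```text
clock: 6.0
position: [0.5301, 0.0461, 0.6212]
ee_rot: [0.002, 0.953, 0.009, 0.303]
contact_force: [0.7, 0.3, 1.0]
width: 0.0853
```

```bash
python3 - <<'E'
from h import *
log()
print(to((.5,.336,.2)))
E
```

```text
t 6.0 q [-0.0741 -0.1272  1.1765  0.0438  1.4781 -0.0828] p [0.5301 0.0461 0.6212] F [0.7 0.3 1. ] w 0.0853
 tool x [0.8163 0.0181 0.5774] y [ 0.0153 -0.9998  0.0098] z [ 5.775e-01  8.000e-04 -8.164e-01]
[-262.5 -294.4  326.8]
```

Request:
drive_tool(
  steps=[
    [-25,-27,30,0,1],
    [-50,-55,61,0,1],
    [-75,-84,93,0,1],
    [-100,-113,125,0,1],
    [-125,-141,157,0,1],
  ],
)

```text
clock: 6.5
position: [0.5157, 0.1862, 0.4182]
ee_rot: [0.002, 0.953, 0.009, 0.304]
contact_force: [1.2, -0.2, 0.3]
width: 0.0853
```

Request:
drive_tool(
  steps=[
    [-25,-28,31,0,1],
    [-50,-56,62,0,1],
    [-75,-85,93,0,1],
    [-100,-113,125,0,1],
    [-125,-141,156,0,1],
  ],
)

```text
clock: 7.0
position: [0.5011, 0.3266, 0.216]
ee_rot: [0.001, 0.953, 0.009, 0.304]
contact_force: [0.6, -0.8, 0.7]
width: 0.0852
```

```bash
python3 - <<'E'
from h import *
log()
print(to((.5,.336,.2)))
im=manip.get_image("wrist"); c=cal("wrist")
p=(.606,.336,.02)
for P,col in ((deck(p,GB),(0,0,255)),(unitpts(p),(0,255,0))):
    for q in proj("wrist",P,c): cv2.circle(im,tuple(map(int,q)),3,col,-1)
cv2.imwrite("pics/w2.png",im)
E
```

```text
t 7.0 q [ 0.6827  0.1345  1.9149 -0.6126  0.6825  1.0657] p [0.5011 0.3266 0.216 ] F [ 0.6 -0.8  0.7] w 0.0852
 tool x [0.8153 0.0183 0.5788] y [ 0.0168 -0.9998  0.008 ] z [ 0.5788  0.0032 -0.8155]
[-10.   -9.6  12.4]
```

View pics/w2.png

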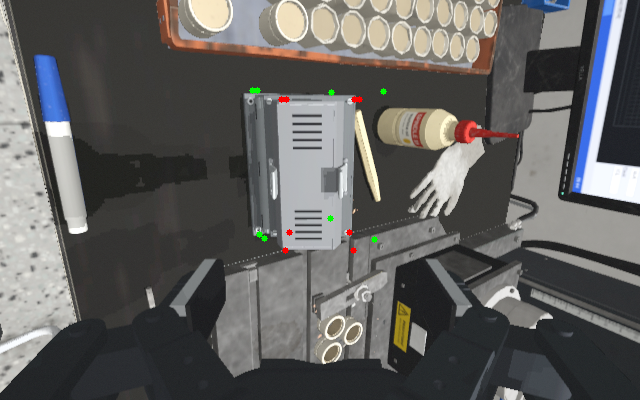

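```bash
python3 - <<'E'
from h import *
im=manip.get_image("wrist"); cv2.imwrite("pics/w3raw.png",im)
b=(235,80,375,265)
cv2.imwrite("pics/w3.png",cv2.resize(im[b[1]:b[3],b[0]:b[2]],None,fx=4,fy=3.2,interpolation=cv2.INTER_CUBIC)) if 0 else cv2.imwrite("pics/w3.png",cv2.resize(im[80:265,235:375],None,fx=3.2,fy=3.2,interpolation=cv2.INTER_CUBIC))
for k in ["guard","clip_upper","clip_lower"]:
    for m in manip.masks_of("wrist",k)[:2]:
        ys,xs=np.nonzero(m["pixels"]); print(k,m["conf"],m["location"],xs.min(),xs.max(),ys.min(),ys.max())
E
```

```text
guard 0.7 [318.0, 174.5] 277 358 103 254
clip_upper 0.52 [353.0, 180.7] 348 357 165 201
clip_lower 0.72 [280.1, 184.7] 278 286 165 201
clip_lower 0.68 [158.9, 297.1] 153 160 290 305
```

View pics/w3.png

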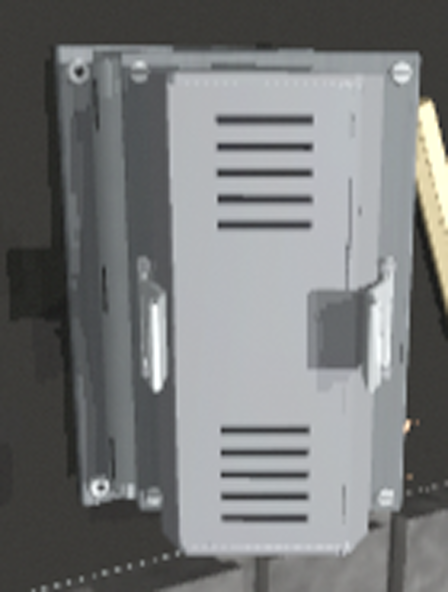

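```bash
python3 - <<'E'
from h import *
log()
c=cal("wrist"); p=(.606,.336,.02)
im=cv2.imread("pics/w3raw.png")
f=4; b=(225,75)
big=cv2.resize(im[75:270,225:400],None,fx=f,fy=f,interpolation=cv2.INTER_CUBIC)
def dr(pp,col):
    for s in(-1,1):
        for n in(.05,.066):
            q=proj("wrist",deck(pp,[(s*.0314,-.012,n),(s*.0314,.012,n)]),c); print(s,n,q.round(1).tolist())
            a=((q-b+.5)*f).astype(int); cv2.line(big,tuple(map(int,a[0])),tuple(map(int,a[1])),col,1)
    q=proj("wrist",deck(pp,[(-.033,-.07,.046),(.033,-.07,.046),(.033,.07,.046),(-.033,.07,.046)]),c); a=((q-b+.5)*f).astype(np.int32); cv2.polylines(big,[a],True,col,1)
    q=proj("wrist",unitpts(pp)[[2,3,7,6]],c); a=((q-b+.5)*f).astype(np.int32); cv2.polylines(big,[a],True,(0,255,0),1)
    q=proj("wrist",unitpts(pp)[[0,1,5,4]],c); a=((q-b+.5)*f).astype(np.int32); cv2.polylines(big,[a],True,(0,255,255),1)
dr(p,(0,0,255))
cv2.imwrite("pics/w3o.png",big[:600])
cv2.imwrite("pics/w3o2.png",big[200:])
E
```

```text
t 7.25 q [ 0.6796  0.1322  1.9115 -0.609   0.6862  1.0583] p [0.5023 0.3253 0.2184] F [0.2 0.  1.4] w 0.085
 tool x [0.8149 0.0184 0.5793] y [ 0.0163 -0.9998  0.0089] z [ 0.5794  0.0022 -0.815 ]
-1 0.05 [[273.2, 189.4], [272.1, 163.6]]
-1 0.066 [[270.8, 194.1], [269.6, 167.0]]
1 0.05 [[341.3, 189.4], [341.8, 163.7]]
1 0.066 [[342.5, 194.1], [343.1, 167.1]]
```

View pics/w3o.png

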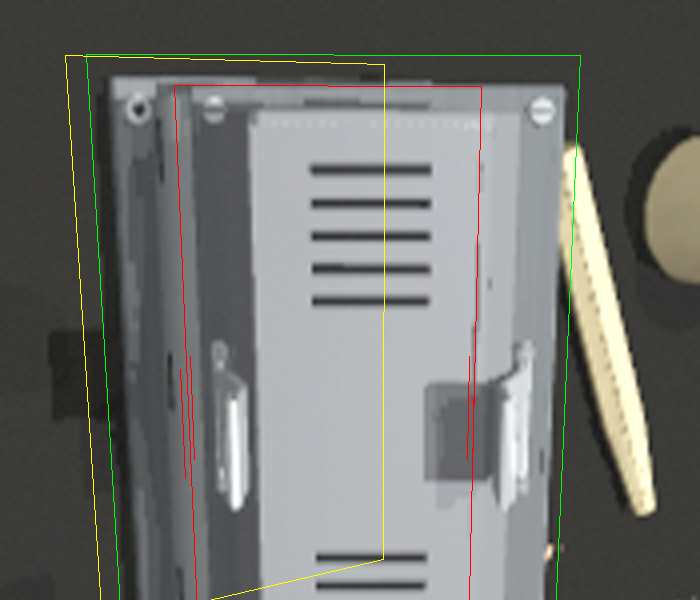

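View pics/w3o2.png

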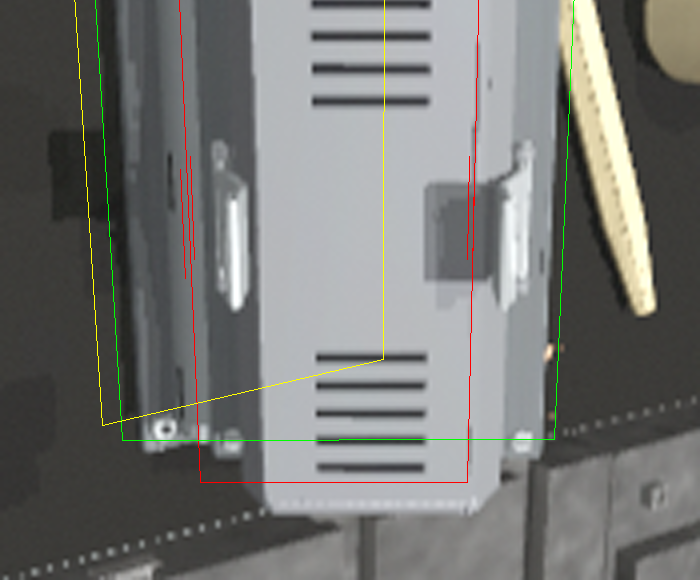

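```bash
cat > ov.py <<'E'
from h import *
def grab(n="wrist"):
    c=cal(n); im=manip.get_image(n); return im,c
def overlay(im,c,p,b,f,fn,lift=0):
    x0,y0,x1,y1=b
    big=cv2.resize(im[y0:y1,x0:x1],None,fx=f,fy=f,interpolation=cv2.INTER_CUBIC)
    def pl(P,col,cl=True):
        a=((proj("wrist",P,c)-np.array([x0,y0])+.5)*f).astype(np.int32); cv2.polylines(big,[a],cl,col,1)
    for s in(-1,1): pl(deck(p,[(s*.0314,-.012,.05),(s*.0314,.012,.05),(s*.0314,.012,.066),(s*.0314,-.012,.066)]),(0,0,255))
    pl(deck(p,[(-.033,-.07,.046),(.033,-.07,.046),(.033,.07,.046),(-.033,.07,.046)]),(0,0,255))
    pl(deck(p,[(-.033,-.07,0),(.033,-.07,0),(.033,.07,0),(-.033,.07,0)]),(255,0,255))
    pl(unitpts(p)[[0,1,5,4]],(0,255,255))
    cv2.imwrite(fn,big)
E
python3 - <<'E'
from ov import *
im,c=grab(); cv2.imwrite("pics/w4raw.png",im); np.save("w4c.npy",np.array(c,dtype=object),allow_pickle=True)
log()
overlay(im,c,(.606,.336,.02),(225,75,400,270),3,"pics/w4o.png")
E
```

```text
Traceback (most recent call last):
ValueError: could not broadcast input array from shape (3,3) into shape (3,)
```

```bash
python3 - <<'E'
from ov import *
im=cv2.imread("pics/w4raw.png"); c=cal("wrist")  # arm at rest since
log()
overlay(im,c,(.606,.336,.02),(225,75,400,270),3,"pics/w4o.png")
E
```

```text
t 7.3 q [ 0.679   0.131   1.9108 -0.609   0.6862  1.0585] p [0.5028 0.3252 0.2194] F [0.6 0.1 0.7] w 0.0857
 tool x [0.814  0.017  0.5806] y [ 0.0155 -0.9999  0.0075] z [ 0.5806  0.0028 -0.8142]
```

View pics/w4o.png

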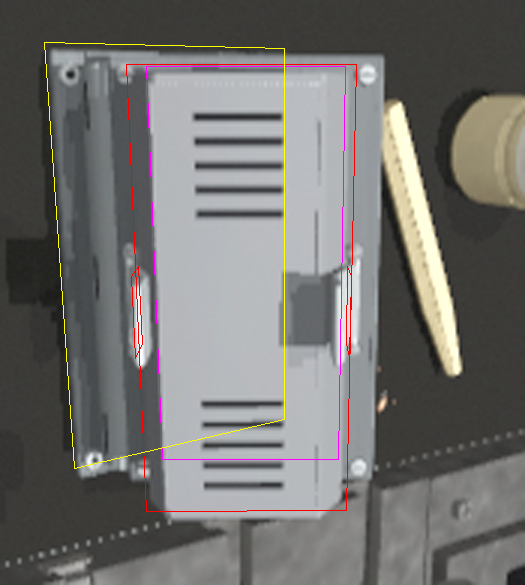

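```bash
python3 - <<'E'
from h import *
log()
p=(.608,.3335,.02)
for n in (.12,.09,.04): print(n,deck(p,[(0,0,n)])[0].round(4),to(deck(p,[(0,0,n)])[0]))
o,A=frame(p); print(A.round(3))
E
```

```text
t 7.3 q [ 0.679   0.131   1.9108 -0.609   0.6862  1.0585] p [0.5028 0.3252 0.2194] F [0.6 0.1 0.7] w 0.0857
 tool x [0.814  0.017  0.5806] y [ 0.0155 -0.9999  0.0075] z [ 0.5806  0.0028 -0.8142]
0.12 [0.5392 0.3321 0.1467] [-12.5  -7.   80.4]
0.09 [0.5564 0.3325 0.1221] [-12.7  -7.2 110.4]
0.04 [0.5851 0.333  0.0812] [-13.2  -7.7 160.4]
[[ 0.819 -0.02  -0.573]
 [ 0.016  1.    -0.011]
 [ 0.574  0.     0.819]]
```

Request:
drive_tool(
  steps=[
    [-4,-2,38,0,1],
    [-9,-5,75,0,1],
    [-12.7,-7.2,110,0,1],
    [-12.7,-7.2,110,0,1],
    [-12.7,-7.2,110,0,1],
  ],
)

```text
clock: 7.8
position: [0.5574, 0.3318, 0.1242]
ee_rot: [0.001, 0.952, 0.008, 0.306]
contact_force: [0.4, 0.1, 1.3]
width: 0.0854
```

```bash
python3 - <<'E'
from ov import *
log()
p=(.608,.3335,.02)
im,c=grab(); cv2.imwrite("pics/w5raw.png",im)
log()
print(to(deck(p,[(0,0,.04)])[0]))
overlay(im,c,p,(180,60,460,400),2.3,"pics/w5o.png")
E
```

```text
t 7.8 q [ 0.6186  0.3051  1.9635 -0.8135  0.4799  1.2627] p [0.5574 0.3318 0.1242] F [0.4 0.1 1.3] w 0.0854
 tool x [0.8129 0.015  0.5822] y [ 0.0137 -0.9999  0.0066] z [ 0.5823  0.0026 -0.813 ]
t 7.85 q [ 0.6193  0.3039  1.9632 -0.8136  0.4798  1.263 ] p [0.5573 0.3323 0.1251] F [-0.3  1.8  0.4] w 0.0856
 tool x [0.8121 0.0148 0.5833] y [ 0.0143 -0.9999  0.0055] z [ 0.5833  0.0038 -0.8123]
[-3.1 -0.6 51.9]
```

View pics/w5o.png

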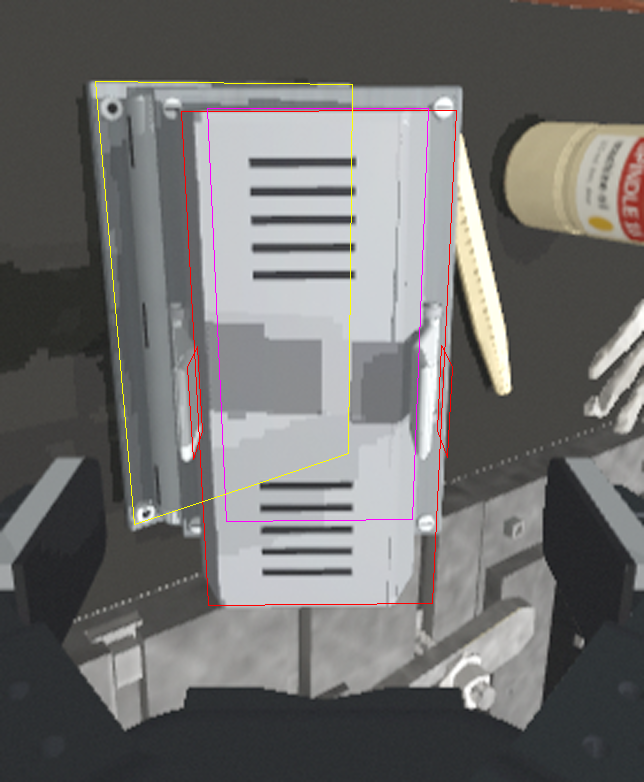

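Request:
drive_tool(
  steps=[
    [-5,-0.6,10,0,1],
    [-5,-0.6,25,0,1],
    [-5,-0.6,40,0,1],
    [-5,-0.6,52,0,1],
    [-5,-0.6,52,0,1],
  ],
)

```text
clock: 8.35
position: [0.5844, 0.3332, 0.0819]
ee_rot: [-0.0, 0.951, 0.007, 0.308]
contact_force: [-0.5, 1.0, -0.2]
width: 0.0852
```

```bash
python3 - <<'E'
from ov import *
log()
p=(.605,.3335,.02)
im,c=grab(); cv2.imwrite("pics/w6raw.png",im)
log()
print(to(deck(p,[(0,0,.04)])[0]))
overlay(im,c,p,(140,60,500,400),2.2,"pics/w6o.png")
im=manip.get_image("side"); cv2.imwrite("pics/s6.png",cv2.resize(im[180:330,220:420],None,fx=4,fy=4,interpolation=cv2.INTER_CUBIC))
E
```

```text
t 8.35 q [ 0.5892  0.39    1.9714 -0.9652  0.4017  1.4079] p [0.5844 0.3332 0.0819] F [-0.5  1.  -0.2] w 0.0852
 tool x [0.8106 0.0138 0.5854] y [ 0.0139 -0.9999  0.0043] z [ 0.5854  0.0047 -0.8107]
t 8.4 q [ 0.5896  0.3894  1.9715 -0.9646  0.4019  1.4075] p [0.5842 0.3333 0.0822] F [ 0.1  0.1 -0.2] w 0.0855
 tool x [0.8106 0.0138 0.5855] y [ 0.014  -0.9999  0.0041] z [ 0.5855  0.0049 -0.8107]
[-2.3  0.2 -0.4]
```

View pics/w6o.png

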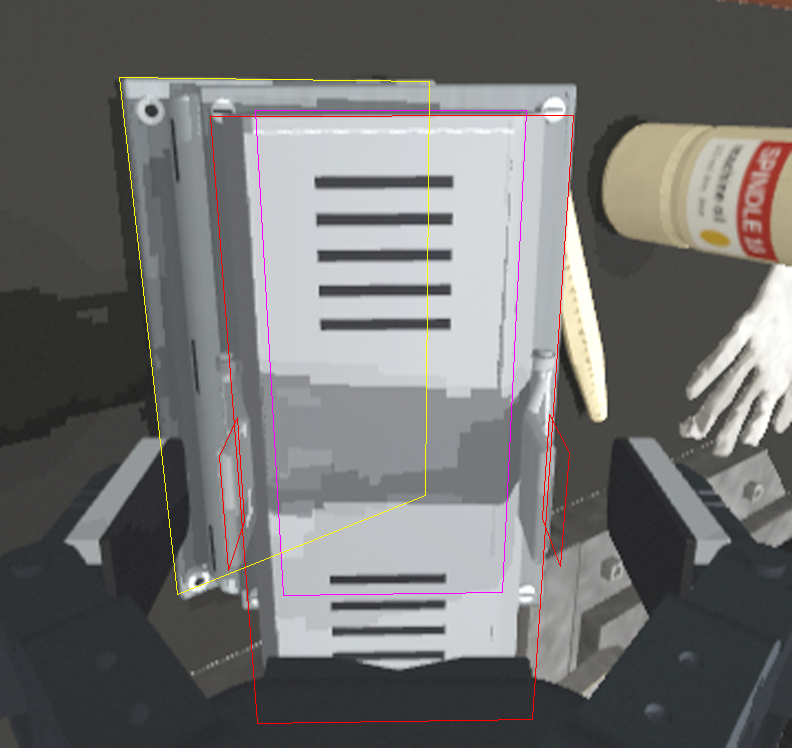

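View pics/s6.png

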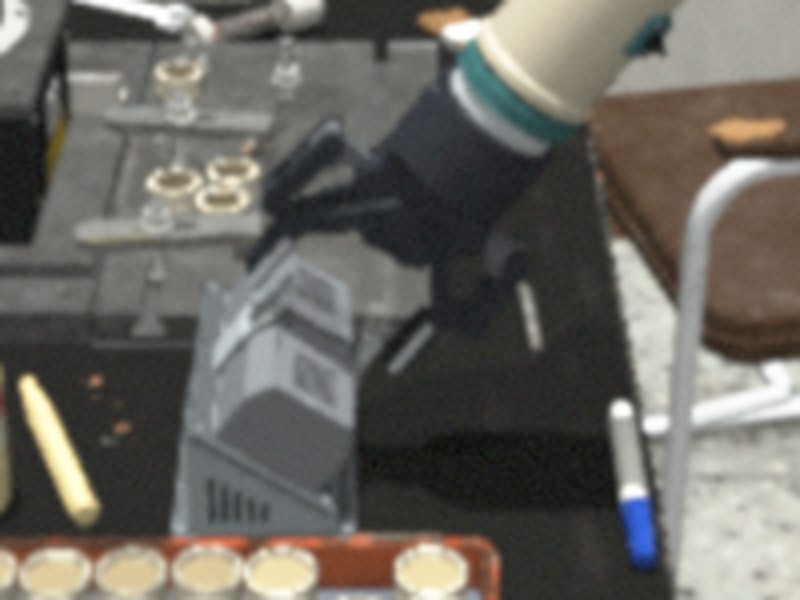

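Request:
drive_tool(
  steps=[
    [-2.3,0,0,0,1],
    [-2.3,0,0,0,0.6],
    [-2.3,0,0,0,0.5],
    [-2.3,0,0,0,0.3],
    [-2.3,0,0,0,0.1],
  ],
  squeeze=40,
)

```text
clock: 8.95
position: [0.5812, 0.3336, 0.0821]
ee_rot: [-0.001, 0.951, 0.007, 0.308]
contact_force: [-8.4, -0.7, 9.8]
width: 0.0542
```

Request:
drive_tool(
  steps=[
    [0,0,0,0,0.0],
    [0,0,0,0,-0.1],
    [0,0,0,0,-0.1],
  ],
  squeeze=40,
)

```text
clock: 9.25
position: [0.5811, 0.3336, 0.0822]
ee_rot: [-0.001, 0.951, 0.007, 0.308]
contact_force: [-4.1, -0.5, 3.3]
width: 0.054
```

```bash
python3 - <<'E'
from ov import *
log()
p=(.605,.3335,.02)
im,c=grab(); cv2.imwrite("pics/w7raw.png",im)
overlay(im,c,p,(140,60,500,400),2.2,"pics/w7o.png")
E
```

```text
t 9.25 q [ 0.5933  0.3868  1.9772 -0.9733  0.4011  1.4198] p [0.5811 0.3336 0.0822] F [-4.1 -0.5  3.3] w 0.054
 tool x [0.81   0.0135 0.5862] y [ 0.0144 -0.9999  0.0031] z [ 0.5862  0.006  -0.8101]
```

View pics/w7o.png

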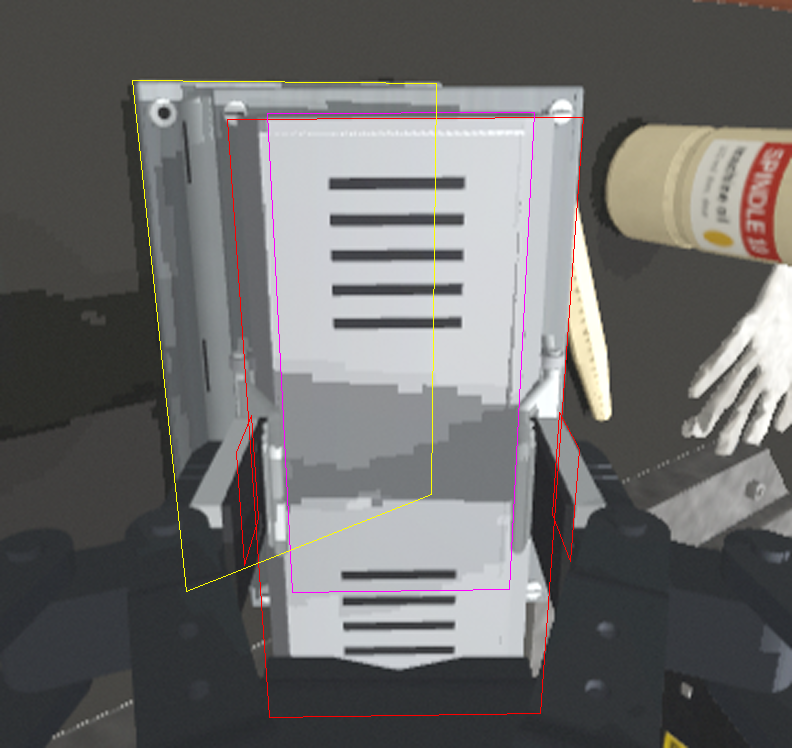

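Request:
drive_tool(
  steps=[
    [0,0,-6,0,-0.1],
    [0,0,-14,0,-0.1],
    [0,0,-26,0,-0.1],
    [1,0,-42,0,-0.1],
    [1,0,-60,0,-0.1],
  ],
)

```text
clock: 9.8
position: [0.5458, 0.3328, 0.1312]
ee_rot: [-0.0, 0.952, 0.007, 0.307]
contact_force: [-0.1, 0.3, -1.4]
width: 0.0538
```

```bash
python3 - <<'E'
from ov import *
log()
im,c=grab(); cv2.imwrite("pics/w8.png",im)
E
```

```text
t 9.8 q [ 0.6345  0.2853  1.9738 -0.8111  0.4922  1.2718] p [0.5458 0.3328 0.1312] F [-0.1  0.3 -1.4] w 0.0538
 tool x [0.8111 0.0134 0.5848] y [ 0.0138 -0.9999  0.0038] z [ 0.5848  0.005  -0.8112]
```

View pics/w8.png

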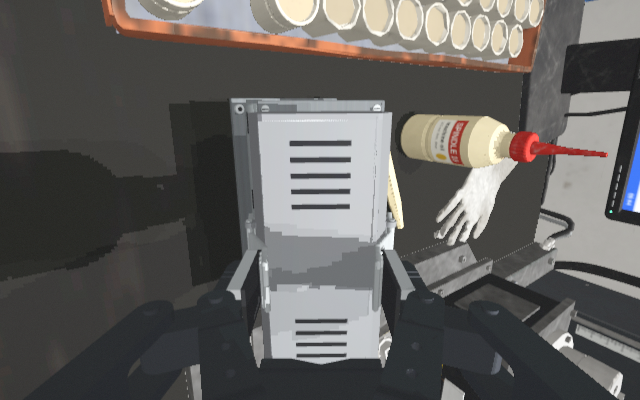

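```bash
python3 - <<'E'
from ov import *
for uv in [(248,197),(370,197),(310,197),(310,232),(275,212),(250,213),(272,206),(347,232),(352,226),(402,196),(186,229),(228,229)]: print(uv,atz("top",uv,0).round(3))
for w in [(.36,.0,0),(.455,0,0),(.455,.085,0),(.36,.085,0)]: print(w,proj("top",w).round(0))
im=manip.get_image("top"); cv2.imwrite("pics/t8.png",cv2.resize(im[130:245,170:420],None,fx=3.2,fy=3.2,interpolation=cv2.INTER_CUBIC))
E
```

```text
(248, 197) [0.505 0.234 0.   ]
(370, 197) [ 0.503 -0.163  0.   ]
(310, 197) [0.504 0.032 0.   ]
(310, 232) [0.39  0.032 0.   ]
(275, 212) [0.455 0.145 0.   ]
(250, 213) [0.453 0.226 0.   ]
(272, 206) [0.475 0.155 0.   ]
(347, 232) [ 0.389 -0.087  0.   ]
(352, 226) [ 0.409 -0.103  0.   ]
(402, 196) [ 0.505 -0.268  0.   ]
(186, 229) [0.402 0.431 0.   ]
(228, 229) [0.401 0.296 0.   ]
(0.36, 0.0, 0) [[320. 241.]]
(0.455, 0, 0) [[320. 212.]]
(0.455, 0.085, 0) [[294. 212.]]
(0.36, 0.085, 0) [[294. 242.]]
```

View pics/t8.png

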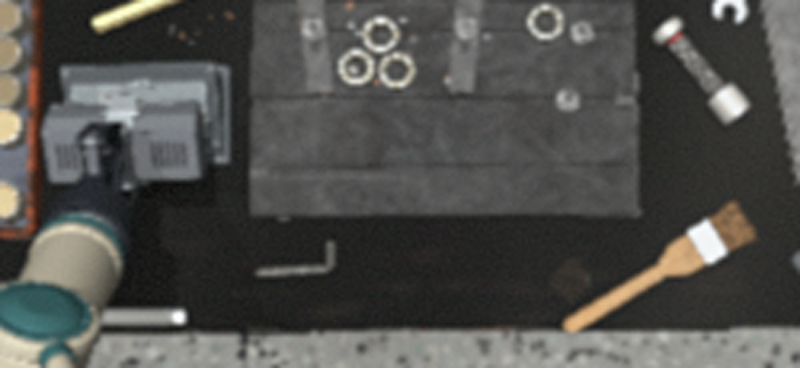

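Request:
drive_tool(
  steps=[
    [-8,10,-35,0,-0.1],
    [-22,55,-55,0,-0.1],
    [-34,103,-65,0,-0.1],
    [-45,150,-75,0,-0.1],
    [-55,195,-85,0,-0.1],
  ],
)

```text
clock: 10.4
position: [0.4548, 0.1448, 0.1677]
ee_rot: [-0.001, 0.952, 0.008, 0.306]
contact_force: [0.2, -0.8, -3.3]
width: 0.0535
```

```bash
python3 - <<'E'
from ov import *
log(); print(to((.43,.04,.15)))
E
```

```text
t 10.4 q [ 0.2822 -0.0431  2.2612 -0.468   0.3538  0.6595] p [0.4548 0.1448 0.1677] F [ 0.2 -0.8 -3.3] w 0.0535
 tool x [0.8122 0.0144 0.5832] y [ 0.0154 -0.9999  0.0033] z [ 0.5831  0.0063 -0.8124]
[-32.  104.3  -0.7]
```

Request:
drive_tool(
  steps=[
    [-12,40,0,0,-0.1],
    [-24,80,0,0,-0.1],
    [-32,104,0,0,-0.1],
    [-32,104,0,0,-0.1],
    [-32,104,0,0,-0.1],
  ],
)

```text
clock: 10.9
position: [0.4299, 0.0424, 0.1486]
ee_rot: [-0.001, 0.953, 0.008, 0.304]
contact_force: [-0.6, -0.2, -1.6]
width: 0.0536
```

```bash
python3 - <<'E'
from ov import *
log()
c=cal("wrist"); im=manip.get_image("wrist"); cv2.imwrite("pics/w9.png",im)
im=manip.get_image("side"); cv2.imwrite("pics/s9.png",cv2.resize(im[180:330,260:460],None,fx=4,fy=4,interpolation=cv2.INTER_CUBIC))
E
```

```text
t 10.9 q [-0.1374 -0.1162  2.3844  0.3254  0.2738 -0.4408] p [0.4299 0.0424 0.1486] F [-0.6 -0.2 -1.6] w 0.0536
 tool x [0.8146 0.0144 0.5799] y [ 0.0158 -0.9999  0.0026] z [ 0.5799  0.0071 -0.8147]
```

View pics/w9.png

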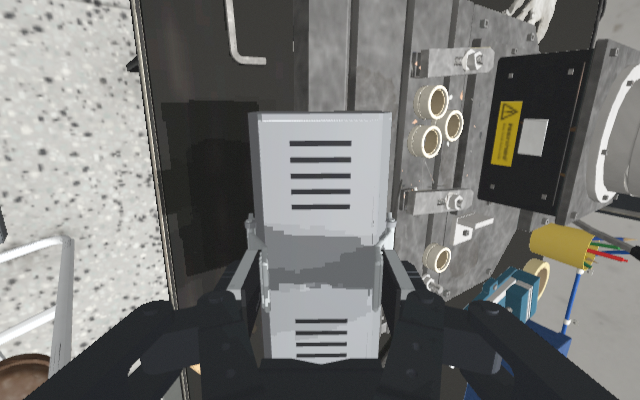

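View pics/s9.png

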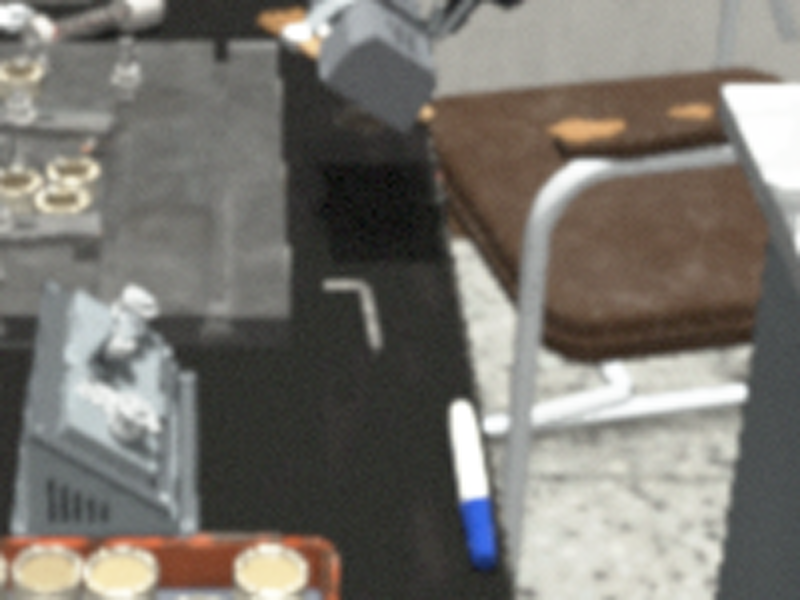

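Request:
drive_tool(
  steps=[
    [-8,0,9,0,-0.1],
    [-16,0,19,0,-0.1],
    [-25,0,28,0,-0.1],
    [-33,0,38,0,-0.1],
    [-33,0,38,0,-0.1],
  ],
)

```text
clock: 11.5
position: [0.4241, 0.0409, 0.0984]
ee_rot: [-0.003, 0.953, 0.006, 0.303]
contact_force: [0.6, 0.3, -1.3]
width: 0.0535
```

```bash
python3 - <<'E'
from ov import *
log()
E
```

```text
t 11.5 q [-0.1505 -0.0055  2.4904  1.1042  0.1067 -1.235 ] p [0.4241 0.0409 0.0984] F [ 0.6  0.3 -1.3] w 0.0535
 tool x [0.8167 0.0097 0.577 ] y [ 0.0129 -0.9999 -0.0015] z [ 0.5769  0.0087 -0.8168]
```

Request:
drive_tool(
  steps=[
    [-6,0,8,0,-0.1],
    [-12,0,16,0,-0.1],
    [-12,0,16,0,-0.1],
  ],
)

```text
clock: 11.8
position: [0.4245, 0.0436, 0.0847]
ee_rot: [-0.007, 0.953, 0.007, 0.303]
contact_force: [0.4, -0.3, -2.1]
width: 0.0537
```

```bash
python3 - <<'E'
from ov import *
log()
E
```

```text
t 11.8 q [-0.1524  0.0357  2.5178  1.7586  0.1068 -1.8945] p [0.4245 0.0436 0.0847] F [ 0.4 -0.3 -2.1] w 0.0537
 tool x [0.8162 0.0099 0.5777] y [ 0.0181 -0.9998 -0.0084] z [ 0.5775  0.0173 -0.8162]
```

```bash
python3 - <<'E'
from ov import *
K=np.array([[325.556,0,320.41],[0,325.556,203.0],[0,0,1]])
c=(K,np.array([-2.39828763,-1.6098954,-0.23542251]),np.array([-0.57306025,-0.03665696,0.37891367]))
for uv in [(0,0),(150,0),(320,0),(450,0),(639,0),(190,60),(170,55)]: 
    print(uv,atz("wrist",uv,-.75,c).round(2),atz("wrist",uv,0,c).round(2))
E
```

```text
(0, 0) [-0.5  -0.23 -0.75] [-0.07  0.3   0.  ]
(150, 0) [-0.33  0.19 -0.75] [-0.01  0.44  0.  ]
(320, 0) [-0.13  0.67 -0.75] [0.05 0.6  0.  ]
(450, 0) [ 0.02  1.04 -0.75] [0.1  0.72 0.  ]
(639, 0) [ 0.23  1.57 -0.75] [0.18 0.89 0.  ]
(190, 60) [-0.14  0.23 -0.75] [0.05 0.45 0.  ]
(170, 55) [-0.17  0.17 -0.75] [0.04 0.43 0.  ]
```

```bash
cat > fk.py <<'E'
import numpy as np
from scipy.spatial.transform import Rotation as R
from scipy.optimize import least_squares
LO=np.array([-2.89,-.75,.22,-1.18,.11,-2.7]);HI=np.array([2.89,2.08,2.7,4.32,2.71,2.7])
L1,L2,e,h,Lt,dy=.63,.421,.061,.137,.364,.0694
def fk(q):
    a=R.from_euler('z',q[0]); s=q[1]+q[2]
    F=a*R.from_euler('y',s)
    W=a.apply([L1*np.sin(q[1])+L2*np.sin(s)+e*np.cos(s),dy,h+L1*np.cos(q[1])+L2*np.cos(s)-e*np.sin(s)])
    T=F*R.from_euler('z',q[3])*R.from_euler('y',q[4])*R.from_euler('z',q[5]+np.pi)
    return W+T.apply([0,0,Lt]),T
def ik(P,T,q0,w=.3):
    def f(q):
        p,t=fk(q); return np.r_[(p-P),w*(T.inv()*t).as_rotvec()]
    r=least_squares(f,np.clip(q0,LO+1e-3,HI-1e-3),bounds=(LO,HI)); return r.x,r.fun
if __name__=="__main__":
    for q,p,z in [([.679,.131,1.9108,-.609,.6862,1.0585],[.5028,.3252,.2194],[.814,.017,.5806,.5806,.0028,-.8142]),
     ([-.1524,.0357,2.5178,1.7586,.1068,-1.8945],[.4245,.0436,.0847],[.8162,.0099,.5777,.5775,.0173,-.8162]),
     ([-.1167,.3509,.2214,.0734,1.9565,-.0861],[.7103,.0116,.7518],[.8165,.0183,.577,.5771,.0008,-.8167])]:
        P,T=fk(q); m=T.as_matrix(); print((P-p).round(4),m[:,0].round(3),m[:,2].round(3),z)
E
python3 fk.py
```

```text
[-0.0006 -0.0003  0.0004] [0.814 0.017 0.581] [ 0.581  0.003 -0.814] [0.814, 0.017, 0.5806, 0.5806, 0.0028, -0.8142]
[-0.0008  0.0001  0.0007] [0.816 0.01  0.578] [ 0.577  0.017 -0.816] [0.8162, 0.0099, 0.5777, 0.5775, 0.0173, -0.8162]
[ 0.0003 -0.0001  0.0004] [0.817 0.018 0.577] [ 0.577  0.001 -0.817] [0.8165, 0.0183, 0.577, 0.5771, 0.0008, -0.8167]
```

```bash
cat > sim.py <<'E'
from fk import *
from rig import manip
s=manip.get_state(); q=np.array(s["qpos"]); print(q.round(3))
P,T=fk(q)
def rep(tag,q):
    p,t=fk(q); m=t.as_matrix(); print(tag,q.round(3),p.round(4),"x",m[:,0].round(3),"z",m[:,2].round(3))
def call(q,dP,w=.45):
    p,t=fk(q); q2,f=ik(p+np.array(dP),t,q,w); return q2
for i in range(7):
    q=call(q,(0,0,-.005)); rep(i,q)
print("tip motion")
for i in range(6):
    q=call(q,(.0055,0,-.0037)); rep(i,q)
E
python3 sim.py
```

```text
[-0.152  0.036  2.518  1.759  0.107 -1.894]
0 [-0.152  0.051  2.528  1.98   0.114 -2.117] [0.4237 0.0437 0.0804] x [0.816 0.01  0.578] z [ 0.578  0.017 -0.816]
1 [-0.152  0.068  2.538  2.169  0.127 -2.308] [0.4237 0.0437 0.0754] x [0.816 0.01  0.578] z [ 0.578  0.017 -0.816]
2 [-0.152  0.084  2.547  2.322  0.144 -2.462] [0.4237 0.0437 0.0704] x [0.816 0.01  0.578] z [ 0.578  0.017 -0.816]
3 [-0.152  0.102  2.557  2.443  0.164 -2.584] [0.4237 0.0437 0.0654] x [0.816 0.01  0.578] z [ 0.578  0.017 -0.816]
4 [-0.152  0.12   2.567  2.538  0.186 -2.681] [0.4237 0.0437 0.0604] x [0.816 0.01  0.578] z [ 0.578  0.017 -0.816]
5 [-0.16   0.132  2.573  2.549  0.202 -2.7  ] [0.4237 0.0431 0.0567] x [0.817 0.01  0.576] z [ 0.576  0.02  -0.817]
6 [-0.17   0.143  2.577  2.54   0.215 -2.7  ] [0.4238 0.0422 0.0534] x [0.819 0.009 0.573] z [ 0.573  0.024 -0.819]
tip motion
0 [-0.172  0.157  2.569  2.538  0.22  -2.7  ] [0.4294 0.0417 0.0509] x [0.82  0.009 0.572] z [ 0.571  0.026 -0.82 ]
1 [-0.173  0.171  2.561  2.537  0.224 -2.7  ] [0.435  0.0412 0.0483] x [0.822 0.008 0.57 ] z [ 0.57   0.029 -0.821]
2 [-0.174  0.185  2.553  2.536  0.229 -2.7  ] [0.4407 0.0407 0.0457] x [0.823 0.008 0.568] z [ 0.568  0.031 -0.823]
3 [-0.175  0.199  2.544  2.535  0.232 -2.7  ] [0.4463 0.0403 0.043 ] x [0.824 0.008 0.567] z [ 0.566  0.033 -0.824]
4 [-0.175  0.213  2.536  2.534  0.236 -2.7  ] [0.452  0.0398 0.0403] x [0.825 0.007 0.565] z [ 0.565  0.036 -0.825]
5 [-0.175  0.227  2.527  2.533  0.239 -2.7  ] [0.4576 0.0395 0.0376] x [0.826 0.007 0.564] z [ 0.563  0.038 -0.826]
```

Request:
drive_tool(
  steps=[
    [-4,0,6,0,-0.1],
    [-8,0,12,0,-0.1],
    [-12,0,17,0,-0.1],
    [-15,0,21,0,-0.1],
    [-15,0,21,0,-0.1],
  ],
)

```text
clock: 12.3
position: [0.4236, 0.0444, 0.0575]
ee_rot: [-0.007, 0.954, 0.007, 0.301]
contact_force: [-0.5, 0.4, -1.5]
width: 0.0538
```

```bash
python3 - <<'E'
from ov import *
log()
im=manip.get_image("side"); cv2.imwrite("pics/s10.png",cv2.resize(im[150:270,300:460],None,fx=5,fy=5,interpolation=cv2.INTER_CUBIC))
log()
E
```

```text
t 12.3 q [-0.1498  0.1246  2.5689  2.5514  0.1871 -2.6907] p [0.4236 0.0444 0.0575] F [-0.5  0.4 -1.5] w 0.0538
 tool x [0.8186 0.008  0.5743] y [ 0.0169 -0.9998 -0.0102] z [ 0.5741  0.018  -0.8186]
t 12.35 q [-0.15    0.1236  2.5684  2.5485  0.1872 -2.69  ] p [0.424  0.0444 0.0581] F [ 0.5 -0.5 -1.5] w 0.0536
 tool x [0.8178 0.0101 0.5754] y [ 0.0187 -0.9998 -0.0091] z [ 0.5752  0.0182 -0.8178]
```

View pics/s10.png

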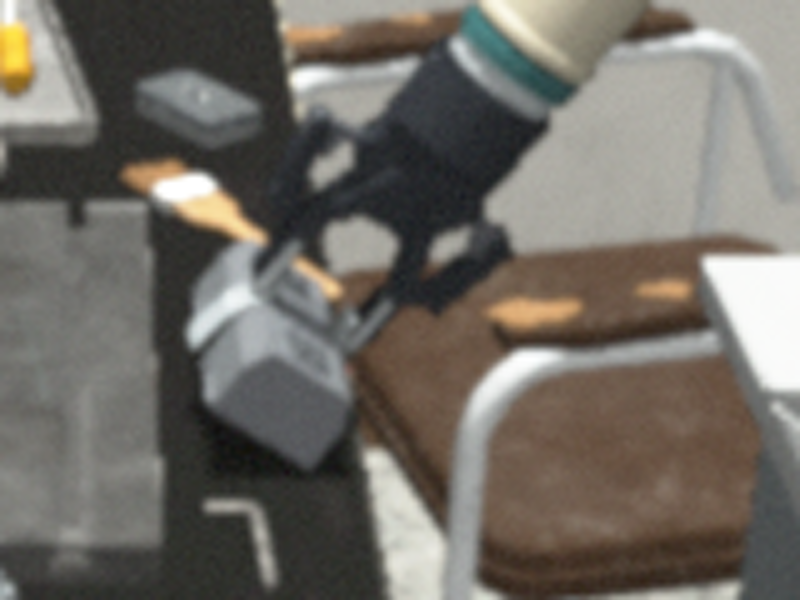

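Request:
drive_tool(
  steps=[
    [-2,0,3,0,-0.1],
    [-3,0,5,0,-0.1],
  ],
)

```text
clock: 12.55
position: [0.4256, 0.0443, 0.056]
ee_rot: [-0.009, 0.953, 0.009, 0.303]
contact_force: [-14.0, 0.6, 28.6]
width: 0.0538
```

Request:
drive_tool(
  steps=[
    [-1.2,0,2,0,-0.1],
    [-1.2,0,2,0,-0.1],
  ],
)

```text
clock: 12.75
position: [0.4256, 0.0445, 0.0561]
ee_rot: [-0.01, 0.953, 0.01, 0.304]
contact_force: [-13.2, -0.3, 26.0]
width: 0.0538
```

Request:
drive_tool(
  steps=[
    [0.6,0,-0.8,0,-0.1],
    [0.6,0,-0.8,0,-0.1],
  ],
)

```text
clock: 12.95
position: [0.4259, 0.0446, 0.0577]
ee_rot: [-0.01, 0.952, 0.01, 0.305]
contact_force: [0.4, -0.8, -2.0]
width: 0.0537
```

```bash
python3 - <<'E'
from ov import *
log()
E
```

```text
t 12.95 q [-0.1616  0.1296  2.5724  2.5275  0.207  -2.6836] p [0.4259 0.0446 0.0577] F [ 0.4 -0.8 -2. ] w 0.0537
 tool x [0.8141 0.0137 0.5806] y [ 0.0259 -0.9996 -0.0127] z [ 0.5801  0.0254 -0.8141]
```

Request:
drive_tool(
  steps=[
    [-0.5,0,0.8,0,0.4],
    [-0.5,0,0.8,0,0.5],
    [-0.5,0,0.8,0,0.6],
    [-0.5,0,3,0,0.68],
    [-0.5,0,6,0,0.7],
  ],
)

```text
clock: 13.45
position: [0.4297, 0.044, 0.0545]
ee_rot: [-0.011, 0.952, 0.011, 0.304]
contact_force: [1.1, 0.5, 1.3]
width: 0.0722
```

```bash
python3 - <<'E'
from ov import *
log()
c=cal("wrist"); im=manip.get_image("wrist"); cv2.imwrite("pics/w11.png",im)
im=manip.get_image("side"); cv2.imwrite("pics/s11.png",cv2.resize(im[170:270,310:430],None,fx=6,fy=6,interpolation=cv2.INTER_CUBIC))
log()
E
```

```text
t 13.45 q [-0.1657  0.1453  2.571   2.5432  0.2203 -2.7038] p [0.4297 0.044  0.0545] F [1.1 0.5 1.3] w 0.0722
 tool x [0.8144 0.0134 0.5801] y [ 0.0271 -0.9995 -0.0149] z [ 0.5796  0.0279 -0.8144]
t 13.55 q [-0.1659  0.1457  2.5706  2.5432  0.2202 -2.7037] p [0.43   0.0439 0.0544] F [ 0.1 -0.6  1.7] w 0.0723
 tool x [0.8145 0.0132 0.58  ] y [ 0.0268 -0.9995 -0.015 ] z [ 0.5795  0.0278 -0.8145]
```

View pics/s11.png

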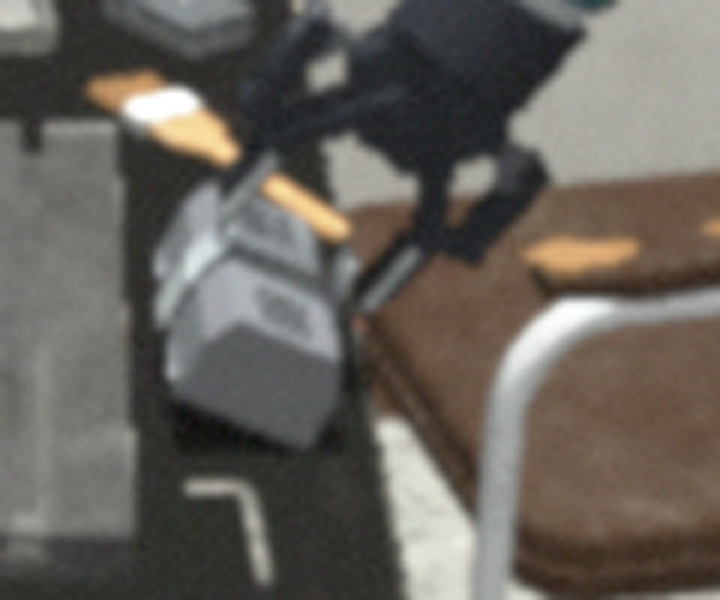

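View pics/w11.png

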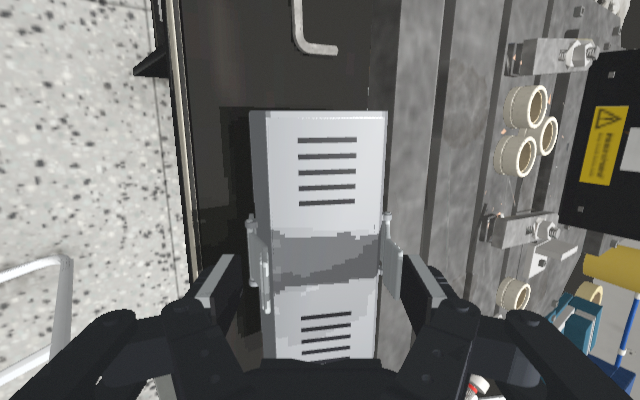

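Request:
drive_tool(
  steps=[
    [0,0,4,0.01,0.78],
    [0,0,8,0.02,0.86],
    [0,0,11,0.03,0.94],
    [1,0,14,0.03,1],
    [2.5,0,16,0.03,1],
  ],
)

```text
clock: 14.05
position: [0.4416, 0.0426, 0.0464]
ee_rot: [-0.018, 0.953, -0.004, 0.302]
contact_force: [-0.4, -0.1, 0.4]
width: 0.0855
```

```bash
cat >> h.py <<'E'
def relE(E=(.4248,0)):
    s=manip.get_state(); m=rot(s["ee_rot"]).as_matrix(); d=s["position"]-np.array([E[0],s["position"][1],E[1]])
    print("x_t",round(d@m[:,0]*1000,1),"n",round(-d@m[:,2]*1000,1))
E
python3 - <<'E'
from ov import *
log(); relE()
im=manip.get_image("side"); cv2.imwrite("pics/s12.png",cv2.resize(im[170:270,310:430],None,fx=6,fy=6,interpolation=cv2.INTER_CUBIC))
E
```

```text
t 14.05 q [-0.1699  0.1847  2.5585  2.5683  0.2412 -2.7037] p [0.4416 0.0426 0.0464] F [-0.4 -0.1  0.4] w 0.0855
 tool x [ 0.8178 -0.0178  0.5752] y [ 0.0043 -0.9993 -0.037 ] z [ 0.5755  0.0327 -0.8171]
x_t 40.4 n 28.2
```

View pics/s12.png

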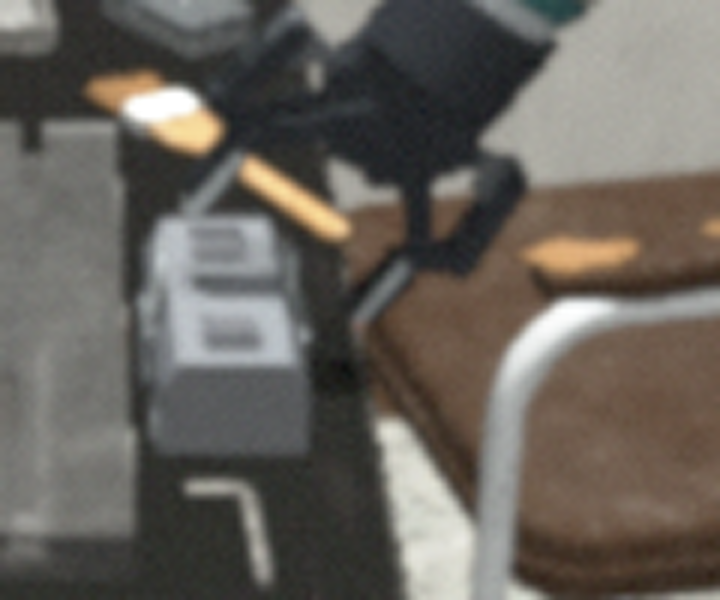

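```bash
python3 - <<'E'
from ov import *
c=cal("wrist"); im=manip.get_image("wrist")
for g in [(.458,.04,0.0)]:
    x,y,w=g; Rz=R.from_euler('z',w).as_matrix()
    B=np.array([x,y,0])+np.array([(a,b,z) for z in(0,.046) for a,b in((-.033,-.07),(.033,-.07),(.033,.07),(-.033,.07))])@Rz.T
    q=proj("wrist",B,c).astype(np.int32)
    cv2.polylines(im,[q[:4]],True,(255,0,255),1); cv2.polylines(im,[q[4:]],True,(0,0,255),1)
cv2.imwrite("pics/w12.png",im)
E
```

```text
(no output)
```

View pics/w12.png

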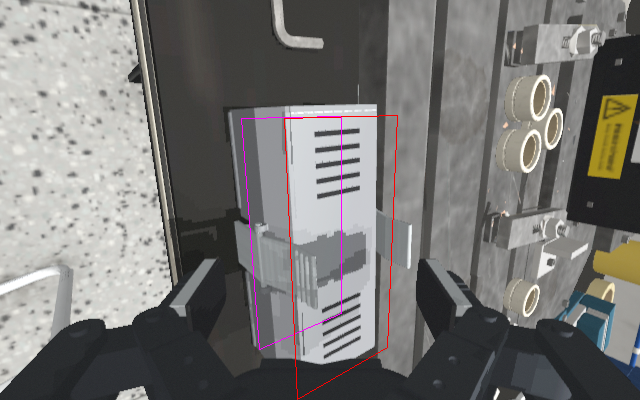

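Request:
drive_tool(
  steps=[
    [5,0,7,0,1],
    [10,0,12,0,1],
    [12,0,14,0,1],
    [13,0,15.5,0,1],
    [14.5,0,17,0,1],
  ],
)

```text
clock: 14.65
position: [0.4633, 0.0424, 0.0419]
ee_rot: [-0.019, 0.953, -0.003, 0.301]
contact_force: [-2.0, -0.4, 1.8]
width: 0.0855
```

```bash
python3 - <<'E'
from ov import *
log(); relE()
c=cal("wrist"); im=manip.get_image("wrist"); cv2.imwrite("pics/w13.png",im)
im=manip.get_image("side"); cv2.imwrite("pics/s13.png",cv2.resize(im[170:270,310:430],None,fx=6,fy=6,interpolation=cv2.INTER_CUBIC))
E
```

```text
t 14.65 q [-0.1579  0.2196  2.5203  2.5789  0.2349 -2.7037] p [0.4633 0.0424 0.0419] F [-2.  -0.4  1.8] w 0.0855
 tool x [ 0.8189 -0.0177  0.5736] y [ 0.0052 -0.9993 -0.0383] z [ 0.5739  0.0344 -0.8182]
x_t 55.5 n 12.2
```

View pics/w13.png

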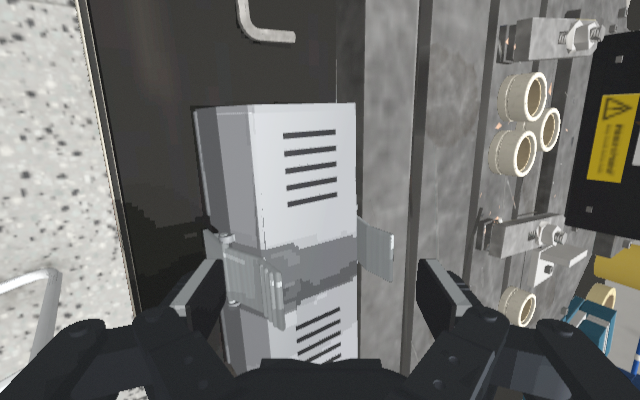

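View pics/s13.png

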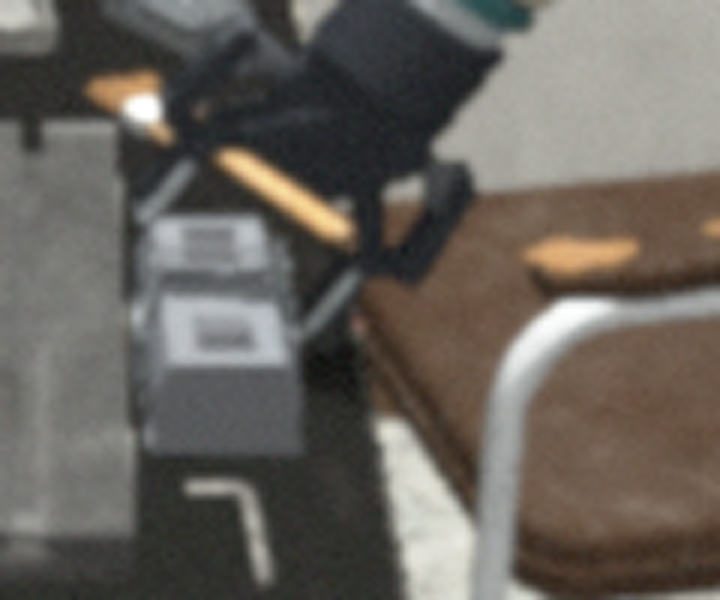

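Request:
drive_tool(
  steps=[
    [0.8,0,0.6,0,1],
    [1.6,0,1.2,0,1],
    [2.4,0,1.8,0,1],
    [2.4,0,1.8,0,1],
  ],
)

```text
clock: 15.15
position: [0.4671, 0.0424, 0.0422]
ee_rot: [-0.019, 0.953, -0.003, 0.302]
contact_force: [-0.2, 0.2, -1.0]
width: 0.0856
```

```bash
python3 - <<'E'
from ov import *
log(); relE()
im=manip.get_image("side"); cv2.imwrite("pics/s14.png",cv2.resize(im[170:270,310:430],None,fx=6,fy=6,interpolation=cv2.INTER_CUBIC))
a=cv2.imread("pics/s13.png");b=cv2.imread("pics/s14.png"); cv2.imwrite("pics/s14d.png",cv2.absdiff(a,b)*3)
E
```

```text
t 15.15 q [-0.1559  0.2228  2.5133  2.5768  0.2326 -2.6996] p [0.4671 0.0424 0.0422] F [-0.2  0.2 -1. ] w 0.0856
 tool x [ 0.8181 -0.0177  0.5749] y [ 0.0053 -0.9992 -0.0384] z [ 0.5751  0.0345 -0.8173]
x_t 58.9 n 10.2
```

View pics/s14.png

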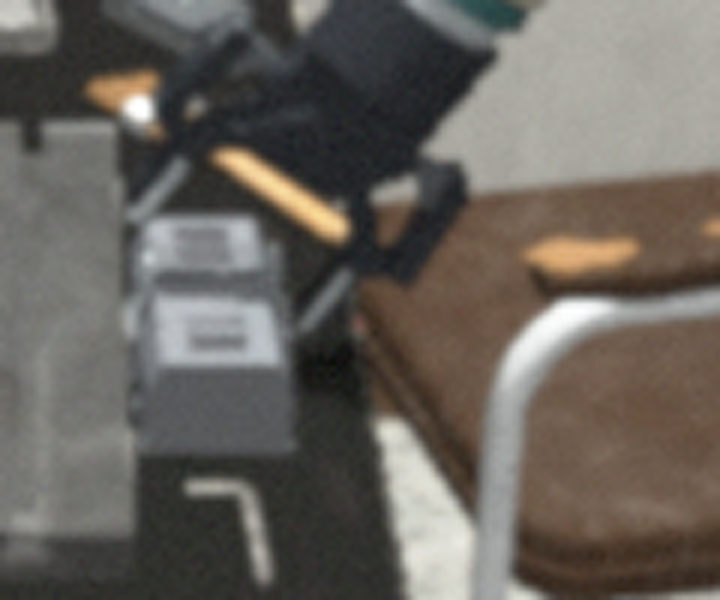

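Request:
drive_tool(
  steps=[
    [0,0,-15,0,1],
    [0,0,-40,0,1],
    [0,0,-70,0,0],
    [0,0,-70,0,-1],
    [0,0,-70,0,-1],
  ],
)

```text
clock: 15.7
position: [0.4369, 0.0488, 0.0883]
ee_rot: [-0.031, 0.953, 0.0, 0.303]
contact_force: [-0.8, 0.1, -0.8]
width: 0.0441
```

Request:
drive_tool(
  steps=[
    [0,0,0,0,-1],
    [0,0,0,0,-1],
  ],
)

```text
clock: 15.9
position: [0.4375, 0.0489, 0.0887]
ee_rot: [-0.031, 0.952, 0.0, 0.303]
contact_force: [-0.2, -0.5, -0.5]
width: 0.0118
```

```bash
python3 - <<'E'
from ov import *
log(); print(to((.46,.045,.062)),to((.46,.045,.046)))
c=cal("wrist"); im=manip.get_image("wrist"); 
for x,y in [(.458,.042)]:
    B=np.array([x,y,0])+np.array([(a,b,z) for z in(0,.046) for a,b in((-.033,-.07),(.033,-.07),(.033,.07),(-.033,.07))])
    q=proj("wrist",B,c).astype(np.int32)
    cv2.polylines(im,[q[:4]],True,(255,0,255),1); cv2.polylines(im,[q[4:]],True,(0,0,255),1)
cv2.imwrite("pics/w15.png",im)
E
```

```text
t 15.9 q [-0.1878  0.0434  2.4917  1.5306  0.1664 -1.6667] p [0.4375 0.0489 0.0887] F [-0.2 -0.5 -0.5] w 0.0118
 tool x [ 0.816  -0.0183  0.5778] y [ 0.019  -0.9981 -0.0585] z [ 0.5778  0.0587 -0.8141]
[ 3.   5.9 34.6] [-6.2  6.8 47.6]
```

View pics/w15.png

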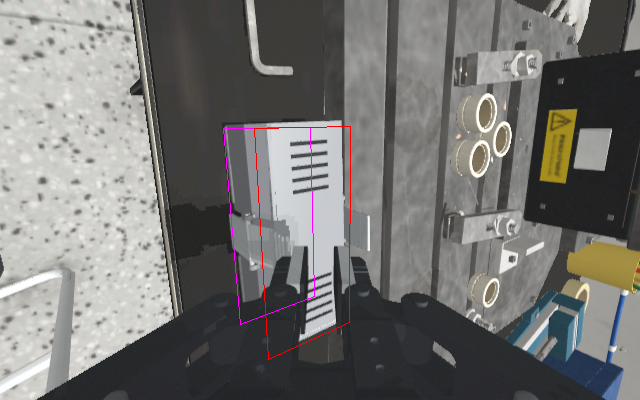

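Request:
drive_tool(
  steps=[
    [1,2,12,0,-1],
    [3,5,26,0,-1],
    [3,6,34,0,-1],
    [3,6,34,0,-1],
  ],
)

```text
clock: 16.35
position: [0.4601, 0.0445, 0.0607]
ee_rot: [-0.031, 0.953, -0.002, 0.302]
contact_force: [-1.2, 1.1, -0.1]
width: 0.0
```

Request:
drive_tool(
  steps=[
    [-1,0,1.2,0,-1],
    [-2,0,2.4,0,-1],
    [-3,0,3.6,0,-1],
  ],
)

```text
clock: 16.65
position: [0.4595, 0.0449, 0.0558]
ee_rot: [-0.031, 0.953, -0.002, 0.301]
contact_force: [0.1, 0.8, -0.5]
width: -0.0
```

Request:
drive_tool(
  steps=[
    [-0.6,0,0.8,0,-1],
    [-1.2,0,1.7,0,-1],
    [-1.2,0,1.7,0,-1],
  ],
)

```text
clock: 16.95
position: [0.4595, 0.0451, 0.0538]
ee_rot: [-0.032, 0.953, -0.002, 0.302]
contact_force: [0.3, 0.0, -0.8]
width: 0.0003
```

Request:
drive_tool(
  steps=[
    [-0.6,0,0.8,0,-1],
    [-1.2,0,1.7,0,-1],
    [-1.7,0,2.5,0,-1],
  ],
)

```text
clock: 17.25
position: [0.4603, 0.0454, 0.0512]
ee_rot: [-0.032, 0.953, -0.002, 0.302]
contact_force: [1.5, -0.1, 1.9]
width: -0.0
```

Request:
drive_tool(
  steps=[
    [-0.6,0,0.8,0,-1],
    [-0.9,0,1.2,0,-1],
    [-0.9,0,1.2,0,-1],
  ],
)

```text
clock: 17.55
position: [0.461, 0.0455, 0.0501]
ee_rot: [-0.032, 0.952, -0.002, 0.303]
contact_force: [1.4, -0.4, 3.4]
width: 0.0002
```

```bash
python3 - <<'E'
from ov import *
log()
im=manip.get_image("side"); cv2.imwrite("pics/s16.png",cv2.resize(im[170:270,310:430],None,fx=6,fy=6,interpolation=cv2.INTER_CUBIC))
E
```

```text
t 17.55 q [-0.1845  0.1932  2.5175  2.3607  0.2355 -2.5034] p [0.461  0.0455 0.0501] F [ 1.4 -0.4  3.4] w 0.0002
 tool x [ 0.8163 -0.0235  0.5771] y [ 0.0151 -0.998  -0.062 ] z [ 0.5774  0.0593 -0.8143]
```

View pics/s16.png

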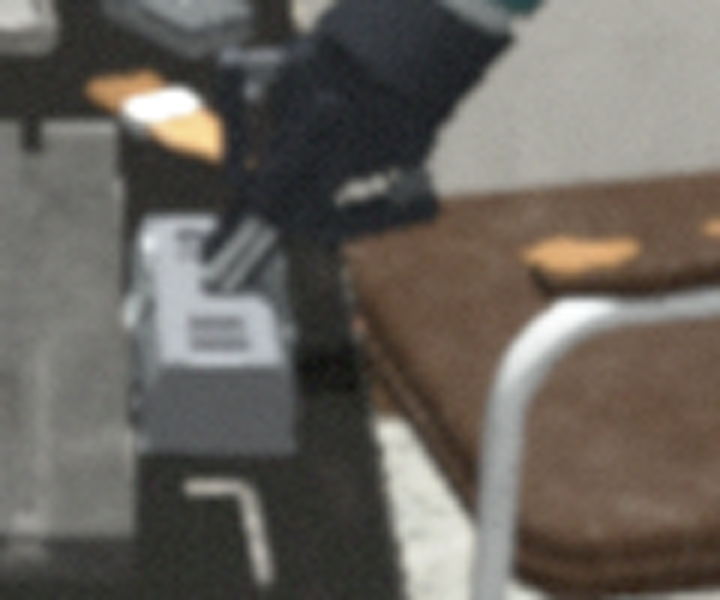

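Request:
drive_tool(
  steps=[
    [0,0,-15,0,-1],
    [0,0,-45,0,-1],
    [0,0,-90,0,-1],
    [0,0,-130,0,-1],
  ],
)

```text
clock: 18.0
position: [0.4365, 0.0548, 0.0955]
ee_rot: [-0.048, 0.95, 0.003, 0.309]
contact_force: [1.1, 0.5, -0.2]
width: -0.0002
```

```bash
python3 - <<'E'
from ov import *
log(); print(to((.5,.31,.21)))
E
```

```text
t 18.0 q [-0.2203  0.0262  2.4941  1.4843  0.2207 -1.6402] p [0.4365 0.0548 0.0955] F [ 1.1  0.5 -0.2] w -0.0002
 tool x [ 0.8089 -0.0239  0.5874] y [ 0.0349 -0.9955 -0.0884] z [ 0.5869  0.092  -0.8044]
[ 112.6 -261.9  -31.3]
```

Request:
drive_tool(
  steps=[
    [10,-10,-40,0,-1],
    [35,-50,-60,0,-1],
    [55,-95,-60,0,-1],
    [75,-140,-50,0,-1],
    [85,-185,-40,0,-1],
  ],
)

```text
clock: 18.5
position: [0.4312, 0.105, 0.129]
ee_rot: [-0.056, 0.954, 0.008, 0.294]
contact_force: [-0.3, 0.9, -0.3]
width: -0.0001
```

```bash
python3 - <<'E'
from ov import *
log(); print(to((.5,.31,.21)))
E
```

```text
t 18.5 q [-0.0213 -0.0533  2.3968  0.5525  0.2363 -0.5405] p [0.4312 0.105  0.129 ] F [-0.3  0.9 -0.3] w -0.0001
 tool x [ 0.8274 -0.0172  0.5613] y [ 0.0482 -0.9937 -0.1014] z [ 0.5595  0.111  -0.8214]
[  98.9 -208.6   -5.3]
```

Request:
drive_tool(
  steps=[
    [20,-35,-5,0,-1],
    [40,-75,-5,0,-1],
    [60,-115,-5,0,-1],
    [80,-160,-5,0,-1],
    [99,-205,-5,0,-1],
  ],
)

```text
clock: 19.0
position: [0.4673, 0.2158, 0.1715]
ee_rot: [-0.056, 0.955, 0.009, 0.29]
contact_force: [0.8, -0.5, -0.5]
width: 0.0
```

```bash
python3 - <<'E'
from ov import *
log(); print(to((.5,.31,.21)))
E
```

```text
t 19.0 q [ 0.3632  0.0052  2.1862 -0.2594  0.3687  0.5591] p [0.4673 0.2158 0.1715] F [ 0.8 -0.5 -0.5] w 0.0
 tool x [ 0.8318 -0.0152  0.5548] y [ 0.0491 -0.9937 -0.101 ] z [ 0.5529  0.1112 -0.8258]
[ 47.1 -95.9  -3.3]
```

Request:
drive_tool(
  steps=[
    [23,-45,-3,0,-1],
    [47,-90,-3,0,-1],
    [47,-95,-3,0,-1],
    [47,-95,-3,0,-1],
  ],
)

```text
clock: 19.4
position: [0.4996, 0.3105, 0.2089]
ee_rot: [-0.056, 0.956, 0.01, 0.289]
contact_force: [0.1, 0.3, -0.8]
width: 0.0002
```

```bash
python3 - <<'E'
from ov import *
log()
c=cal("wrist"); im=manip.get_image("wrist"); cv2.imwrite("pics/w20.png",im)
log()
p=(.605,.3335,.02)
q=proj("wrist",deck(p,[(0,0,0),(0,-.036,.017)]),c); print(q)
cv2.imwrite("pics/w20b.png",cv2.resize(im[60:300,200:460],None,fx=3,fy=2.5,interpolation=cv2.INTER_CUBIC))
E
```

```text
t 19.4 q [ 0.5612  0.0873  1.9808 -0.3964  0.5408  0.8259] p [0.4996 0.3105 0.2089] F [ 0.1  0.3 -0.8] w 0.0002
 tool x [ 0.8323 -0.0127  0.5541] y [ 0.0516 -0.9936 -0.1004] z [ 0.5519  0.1122 -0.8264]
t 19.45 q [ 0.5597  0.0866  1.9835 -0.3962  0.5415  0.8256] p [0.4986 0.3087 0.2078] F [-0.4  0.1 -0.6] w -0.0001
 tool x [ 0.8335 -0.0132  0.5523] y [ 0.0498 -0.9938 -0.099 ] z [ 0.5502  0.11   -0.8278]
[[320.20852824 175.77368442]
 [320.84664452 212.71865863]]
```

View pics/w20.png

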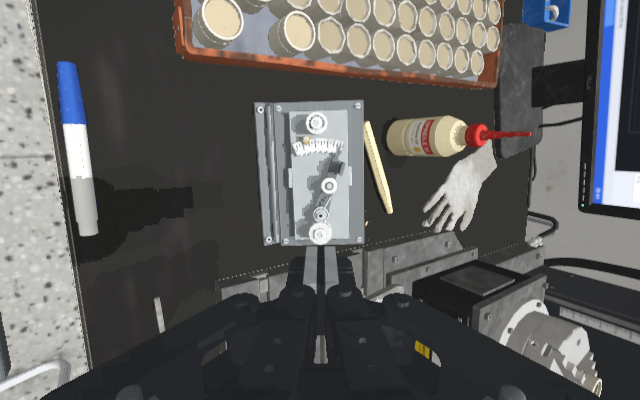

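```bash
python3 - <<'E'
import cv2
im=cv2.imread("pics/w20.png")
cv2.imwrite("pics/w20z.png",cv2.resize(im[98:228,270:365],None,fx=6,fy=4.6*1.3/1.0 if 0 else 6,interpolation=cv2.INTER_CUBIC)[:780])
cv2.imwrite("pics/w20z2.png",cv2.resize(im[125:180,280:355],None,fx=10,fy=10,interpolation=cv2.INTER_CUBIC))
E
```

```text
(no output)
```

View pics/w20z2.png

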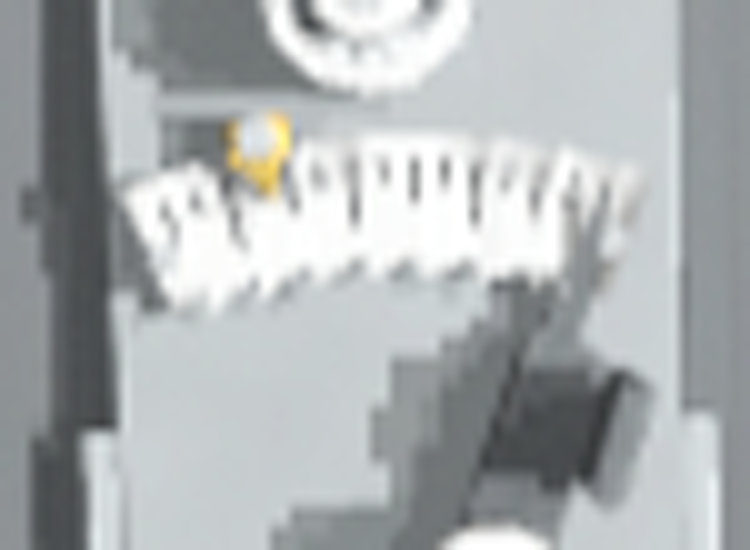

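View pics/w20z.png

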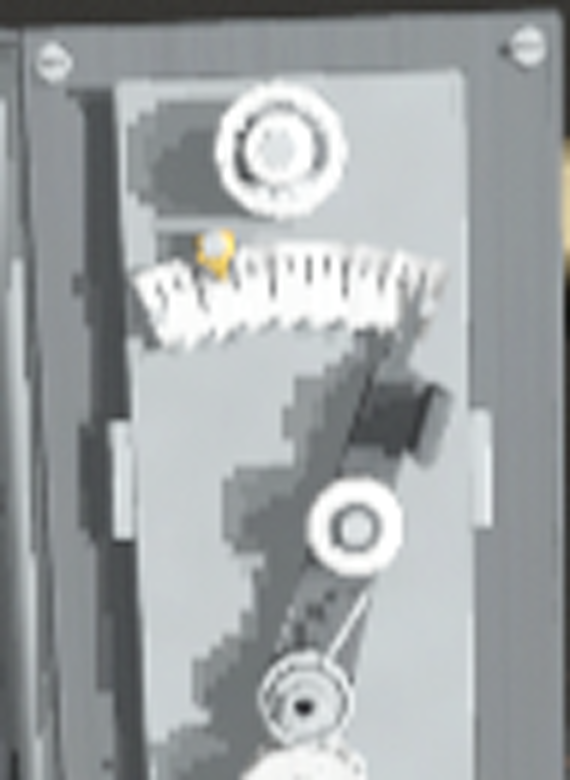

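```bash
python3 - <<'E'
from ov import *
log()
c=cal("wrist"); im=manip.get_image("wrist"); cv2.imwrite("pics/w21.png",im)
log()
cv2.imwrite("pics/w21z.png",cv2.resize(im[125:225,275:355],None,fx=8,fy=8*.75 if 0 else 8,interpolation=cv2.INTER_CUBIC)[:600])
cv2.imwrite("pics/w21z2.png",cv2.resize(im[195:235,295:355],None,fx=10,fy=10,interpolation=cv2.INTER_CUBIC))
for k in ["setting","tensioner","setting_tip"]:
    for m in manip.masks_of("wrist",k)[:2]:
        ys,xs=np.nonzero(m["pixels"]); print(k,round(m["conf"],2),m["location"],xs.min(),xs.max(),ys.min(),ys.max())
E
```

```text
t 19.45 q [ 0.5597  0.0866  1.9835 -0.3962  0.5415  0.8256] p [0.4986 0.3087 0.2078] F [-0.4  0.1 -0.6] w -0.0001
 tool x [ 0.8335 -0.0132  0.5523] y [ 0.0498 -0.9938 -0.099 ] z [ 0.5502  0.11   -0.8278]
t 19.5 q [ 0.5586  0.0859  1.9848 -0.3962  0.5415  0.8256] p [0.4983 0.3078 0.2075] F [ 0.4 -0.5 -1. ] w 0.0001
 tool x [ 0.8338 -0.014   0.5518] y [ 0.0486 -0.9939 -0.0986] z [ 0.5499  0.1091 -0.8281]
tensioner 0.56 [329.3, 187.4] 315 346 151 220
```

View pics/w21z.png

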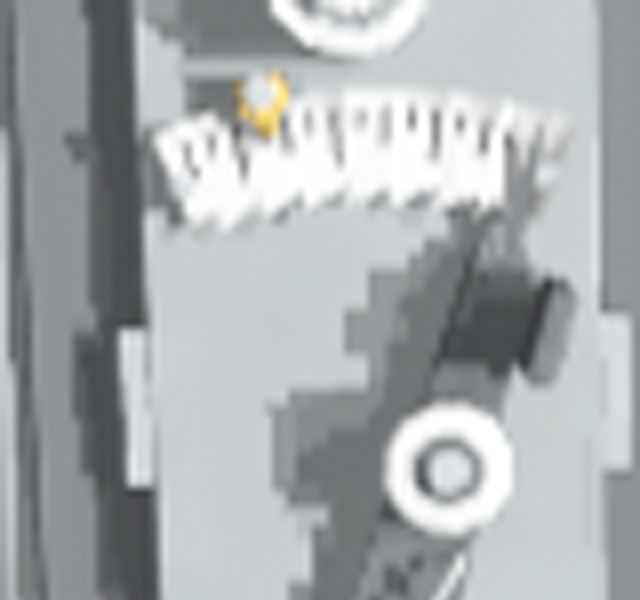

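View pics/w21z2.png

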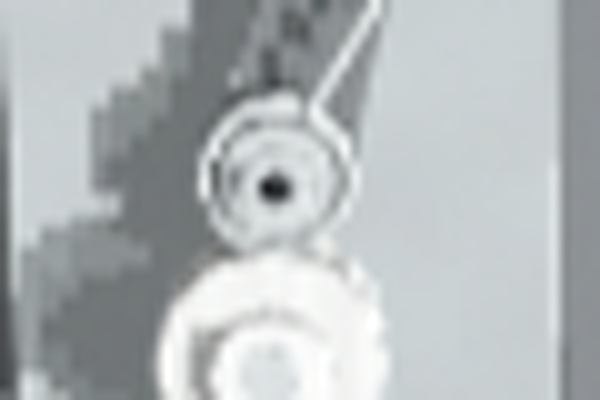

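```bash
cat >> h.py <<'E'
def on_deck(n,uv,p,hh,c=None):
    o,d=ray(n,uv,c); O,A=frame(p); a=A.T@(o-O); b=A.T@d
    t=(hh-a[2])/b[2]; return a+b*t
E
python3 - <<'E'
from ov import *
c=cal("wrist"); p=(.605,.3335,.02)
piv=np.array([0,-.036])
S=on_deck("wrist",(308.5,142),p,.017,c); Pt=on_deck("wrist",(340,142.5),p,.017,c); I=on_deck("wrist",(330.9,183.5),p,.033,c); V=on_deck("wrist",(322.5,213.5),p,.022,c)
print("set",S.round(4),"ptr",Pt.round(4),"idler",I.round(4),"pivot",V.round(4))
print("exp ptr",(piv+.072*np.array([np.sin(.291),np.cos(.291)])).round(4),"exp idler",(piv+.031*np.array([np.sin(.291),np.cos(.291)])).round(4))
for off in [np.zeros(2),(I[:2]-(piv+.031*np.array([np.sin(.291),np.cos(.291)])))]:
    for nm,X in (("set",S),("ptr",Pt)):
        d=X[:2]-off-piv; print(nm,"r",np.linalg.norm(d).round(4),"q",(.297-np.arctan2(d[0],d[1])).round(4))
for q in np.arange(0,.64,.0436):
    uv=proj("wrist",deck(p,[(.07*np.sin(.297-q),-.036+.07*np.cos(.297-q),.017)]),c)[0]; print(round(q,3),uv.round(1),end=" ")
E
```

```text
set [-0.0109  0.0317  0.017 ] ptr [0.0199 0.0302 0.017 ] idler [ 0.0099 -0.0077  0.033 ] pivot [ 0.0007 -0.0394  0.022 ]
exp ptr [0.0207 0.033 ] exp idler [ 0.0089 -0.0063]
set r 0.0686 q 0.4565
ptr r 0.0692 q 0.0048
set r 0.0701 q 0.4677
ptr r 0.0702 q 0.0245
0.0 [340.6 141.8] 0.044 [337.5 141. ] 0.087 [334.5 140.4] 0.131 [331.4 139.9] 0.174 [328.3 139.5] 0.218 [325.2 139.3] 0.262 [322.1 139.2] 0.305 [318.9 139.3] 0.349 [315.8 139.5] 0.392 [312.7 139.8] 0.436 [309.6 140.3] 0.48 [306.6 140.9] 0.523 [303.6 141.6] 0.567 [300.6 142.5] 0.61 [297.7 143.5]
```

```bash
python3 - <<'E'
from ov import *
p=(.605,.332,.02); O,A=frame(p)
print("grip TCP in deck",(A.T@(np.array([.5811,.3336,.0822])-O)*1000).round(1))
s=manip.get_state(); print("now",(A.T@(s["position"]-O)*1000).round(1)); m=rot(s["ee_rot"]).as_matrix(); print("tool axes in deck",(A.T@m).round(3))
for u,v,n in [(.046,.013,.05),(.046,.013,.024)]:
    print(u,v,n,deck(p,[(u,v,n)])[0].round(4),to(deck(p,[(u,v,n)])[0]))
E
```

```text
grip TCP in deck [-0.2  2.1 41.4]
now [  4.5 -22.6 192. ]
tool axes in deck [[ 0.999 -0.035 -0.021]
 [-0.032 -0.995  0.098]
 [-0.024 -0.097 -0.995]]
0.046 0.013 0.05 [0.6137 0.3452 0.1157] [ 43.8 -23.  143.9]
0.046 0.013 0.024 [0.6287 0.3455 0.0944] [ 44.4 -20.5 169.8]
```

Request:
drive_tool(
  steps=[
    [15,-8,44,0,-1],
    [30,-16,88,0,-1],
    [43.5,-24,125,0,-1],
    [43.5,-24,134,0,-1],
    [43.5,-24,134,0,-1],
  ],
)

```text
clock: 20.15
position: [0.6077, 0.3432, 0.1214]
ee_rot: [-0.053, 0.956, 0.007, 0.287]
contact_force: [-0.2, -0.3, -0.3]
width: -0.0003
```

```bash
cat >> h.py <<'E'
PD=(.605,.332,.02)
def dk():
    s=manip.get_state(); O,A=frame(PD); m=rot(s["ee_rot"]).as_matrix()
    print("TCP in deck",(A.T@(s["position"]-O)*1000).round(1),"toolz",(A.T@m[:,2]).round(3))
def tod(u,v,n): print((u,v,n),to(deck(PD,[(u,v,n)])[0]))
E
python3 - <<'E'
from ov import *
log(); dk(); tod(.046,.013,.025)
c=cal("wrist"); im=manip.get_image("wrist"); cv2.imwrite("pics/w22.png",im); dk()
im=manip.get_image("side"); cv2.imwrite("pics/s22.png",cv2.resize(im[200:330,220:380],None,fx=5,fy=4.6,interpolation=cv2.INTER_CUBIC))
E
```

```text
t 20.15 q [ 0.5046  0.3393  1.8947 -0.4853  0.3782  0.8939] p [0.6077 0.3432 0.1214] F [-0.2 -0.3 -0.3] w -0.0003
 tool x [ 0.8351 -0.0162  0.5499] y [ 0.0449 -0.9942 -0.0975] z [ 0.5483  0.1061 -0.8295]
TCP in deck [44.3 11.2 58.1] toolz [-0.025  0.095 -0.995]
(0.046, 0.013, 0.025) [ 2.6  1.2 33.1]
TCP in deck [44.7 11.5 59.4] toolz [-0.024  0.096 -0.995]
```

View pics/w22.png

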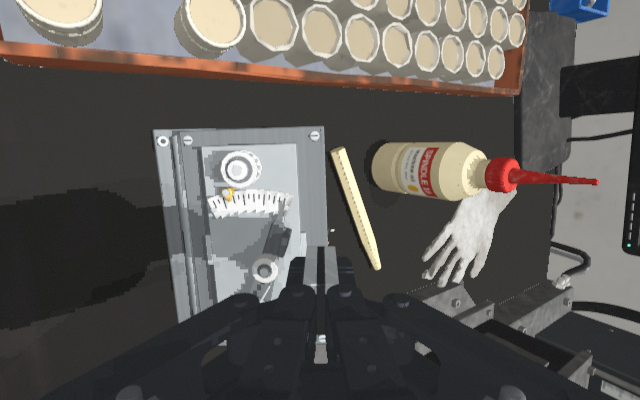

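View pics/s22.png

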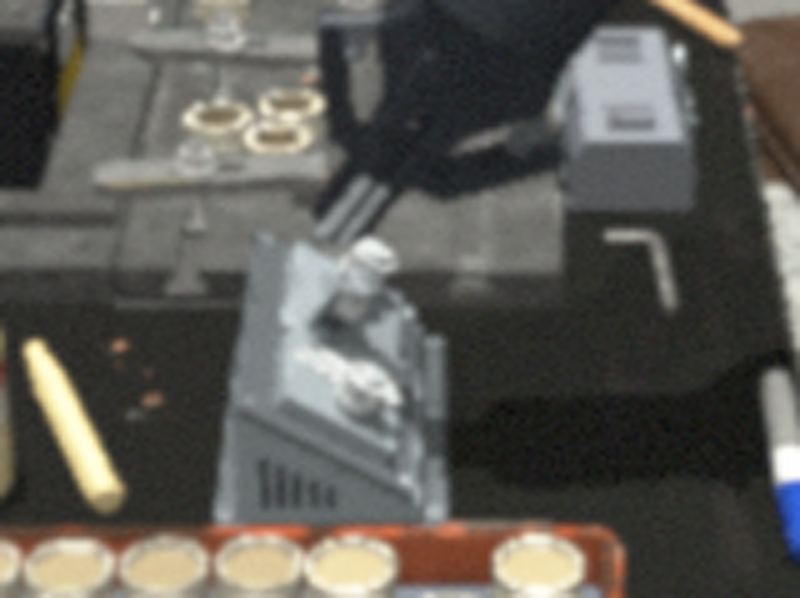

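Request:
drive_tool(
  steps=[
    [1,0.5,15,0,-1],
    [2.6,1.2,30,0,-1],
    [2.6,1.2,33,0,-1],
    [2.6,1.2,33,0,-1],
  ],
)

```text
clock: 20.65
position: [0.6274, 0.346, 0.0969]
ee_rot: [-0.054, 0.956, 0.008, 0.288]
contact_force: [0.3, -0.1, -0.8]
width: -0.0001
```

```bash
python3 - <<'E'
from ov import *
log(); dk(); tod(.028,.014,.025); tod(.02,.014,.025)
c=cal("wrist"); im=manip.get_image("wrist"); cv2.imwrite("pics/w23.png",cv2.resize(im[130:330,120:440],None,fx=2.5,fy=2.5,interpolation=cv2.INTER_CUBIC)); dk()
E
```

```text
t 20.65 q [ 0.4906  0.3923  1.8867 -0.5288  0.3315  0.9302] p [0.6274 0.346  0.0969] F [ 0.3 -0.1 -0.8] w -0.0001
 tool x [ 0.8342 -0.016   0.5513] y [ 0.046  -0.9941 -0.0984] z [ 0.5496  0.1074 -0.8285]
TCP in deck [46.4 13.5 26.7] toolz [-0.023  0.096 -0.995]
(0.028, 0.014, 0.025) [-18.4   0.3   2.1]
(0.02, 0.014, 0.025) [-26.4   0.6   2.3]
TCP in deck [46.7 13.7 27. ] toolz [-0.023  0.097 -0.995]
```

View pics/w23.png

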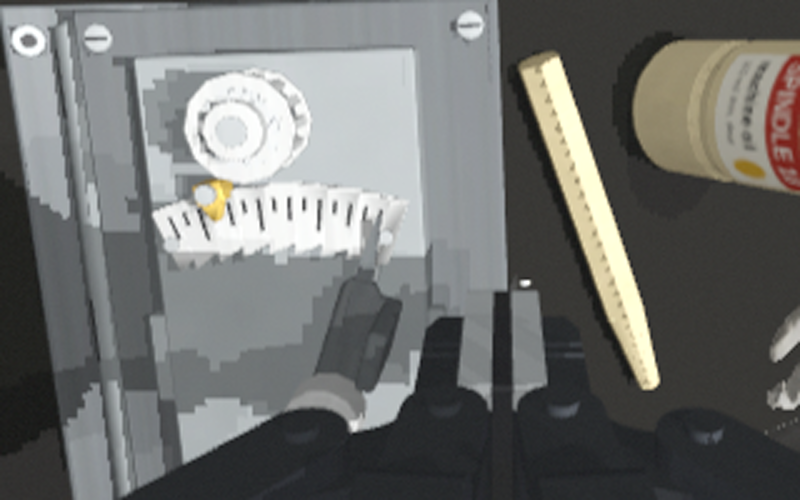

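```bash
python3 - <<'E'
from ov import *
c=cal("wrist"); piv=np.array([0,-.036])
for nm,uv in (("set",(205.2,217.6)),("ptr",(268.8,218.8))):
    X=on_deck("wrist",uv,PD,.017,c); d=X[:2]-piv; print(nm,X.round(4),"r",np.linalg.norm(d).round(4),"q",(.297-np.arctan2(d[0],d[1])).round(4))
E
```

```text
set [-0.0128  0.0347  0.017 ] r 0.0718 q 0.476
ptr [0.0196 0.0332 0.017 ] r 0.0719 q 0.0208
```

Request:
drive_tool(
  steps=[
    [-4,0,1,0,-1],
    [-8,0,2,0,-1],
    [-10,0,2,0,-1],
  ],
)

```text
clock: 21.0
position: [0.6207, 0.3469, 0.0909]
ee_rot: [-0.054, 0.956, 0.008, 0.289]
contact_force: [5.3, -1.1, 1.5]
width: -0.0001
```

Request:
drive_tool(
  steps=[
    [-1,0,0,0,-1],
    [-2,0,0,0,-1],
    [-3,0,0,0,-1],
  ],
)

```text
clock: 21.3
position: [0.6199, 0.3475, 0.0909]
ee_rot: [-0.055, 0.955, 0.008, 0.291]
contact_force: [7.0, -2.3, 2.7]
width: -0.0004
```

```bash
python3 - <<'E'
from ov import *
log(); dk()
E
```

```text
t 21.3 q [ 0.4999  0.3938  1.9103 -0.591   0.3083  1.0005] p [0.6199 0.3475 0.0909] F [ 7.  -2.3  2.7] w -0.0004
 tool x [ 0.8309 -0.0159  0.5562] y [ 0.0481 -0.9938 -0.1004] z [ 0.5544  0.1101 -0.8249]
TCP in deck [36.9 15.2 26.1] toolz [-0.017  0.099 -0.995]
```

Request:
drive_tool(
  steps=[
    [-3,0,0,0,-1],
    [-6,0,0,0,-1],
    [-9,0,0,0,-1],
    [-12,0,0,0,-1],
  ],
)

```text
clock: 21.7
position: [0.6143, 0.3501, 0.0884]
ee_rot: [-0.058, 0.954, 0.009, 0.295]
contact_force: [10.3, 0.0, 4.1]
width: 0.0003
```

```bash
python3 - <<'E'
from ov import *
log(); dk()
c=cal("wrist"); im=manip.get_image("wrist"); cv2.imwrite("pics/w24.png",cv2.resize(im[130:330,120:440],None,fx=2.5,fy=2.5,interpolation=cv2.INTER_CUBIC)); dk()
E
```

```text
t 21.7 q [ 0.5088  0.3928  1.9289 -0.6523  0.2882  1.0695] p [0.6143 0.3501 0.0884] F [10.3  0.   4.1] w 0.0003
 tool x [ 0.8258 -0.0171  0.5637] y [ 0.0512 -0.9931 -0.1052] z [ 0.5616  0.1157 -0.8193]
TCP in deck [30.9 17.9 27.3] toolz [-0.008  0.104 -0.994]
TCP in deck [30.4 18.  27.3] toolz [-0.009  0.105 -0.994]
```

View pics/w24.png

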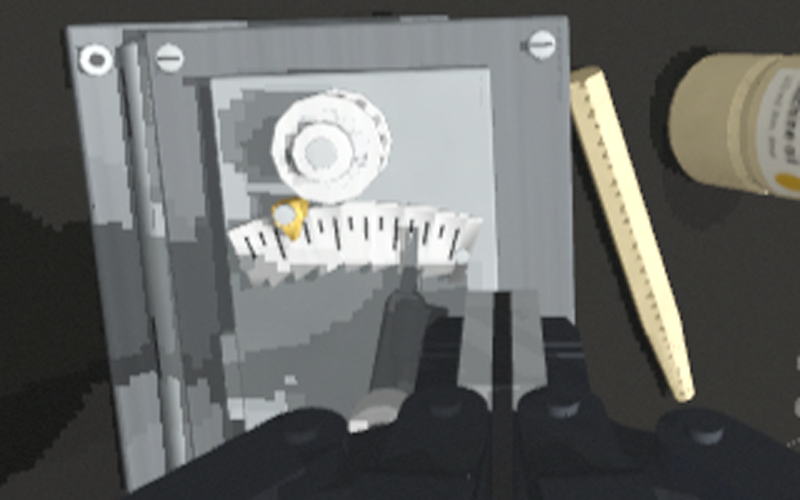

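Request:
drive_tool(
  steps=[
    [-3,1,0,0,-1],
    [-6,2,0,0,-1],
    [-9,3,0.5,0,-1],
    [-12,4,1,0,-1],
    [-15,4,1,0,-1],
  ],
)

```text
clock: 22.25
position: [0.6078, 0.3518, 0.0848]
ee_rot: [-0.064, 0.951, 0.01, 0.301]
contact_force: [11.4, 3.2, 8.6]
width: -0.0001
```

```bash
python3 - <<'E'
from ov import *
log(); dk()
c=cal("wrist"); im=manip.get_image("wrist"); cv2.imwrite("pics/w25.png",cv2.resize(im[130:330,120:440],None,fx=2.5,fy=2.5,interpolation=cv2.INTER_CUBIC)); dk()
E
```

```text
t 22.25 q [ 0.5143  0.3917  1.9566 -0.7437  0.2544  1.1672] p [0.6078 0.3518 0.0848] F [11.4  3.2  8.6] w -0.0001
 tool x [ 0.8188 -0.0193  0.5738] y [ 0.0573 -0.9917 -0.115 ] z [ 0.5712  0.1271 -0.8109]
TCP in deck [23.5 19.7 28. ] toolz [ 0.005  0.116 -0.993]
TCP in deck [22.9 19.8 28. ] toolz [ 0.004  0.116 -0.993]
```

View pics/w25.png

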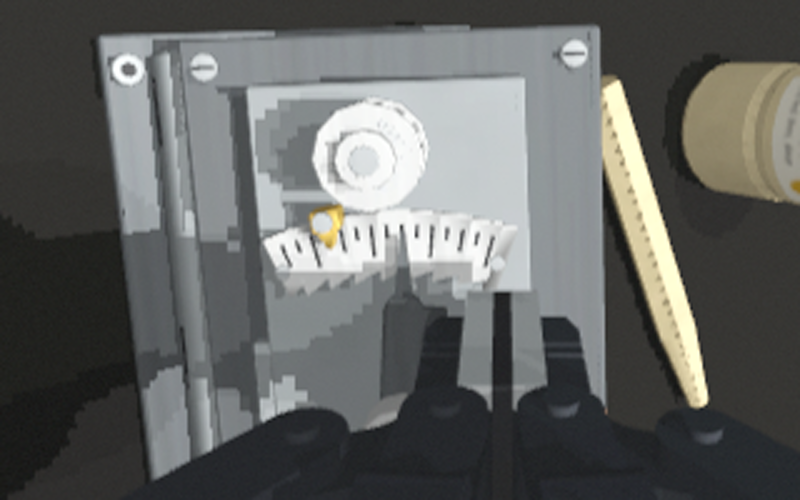

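Request:
drive_tool(
  steps=[
    [-4,2,0,0,-1],
    [-8,4,0.5,0,-1],
    [-11,6,1,0,-1],
    [-14,7,1,0,-1],
    [-14,7,1,0,-1],
  ],
)

```text
clock: 22.8
position: [0.6023, 0.3524, 0.0819]
ee_rot: [-0.071, 0.949, 0.012, 0.307]
contact_force: [7.1, 8.1, 8.5]
width: -0.0002
```

```bash
python3 - <<'E'
from ov import *
log(); dk()
c=cal("wrist"); im=manip.get_image("wrist"); cv2.imwrite("pics/w26.png",cv2.resize(im[130:330,120:440],None,fx=2.5,fy=2.5,interpolation=cv2.INTER_CUBIC)); dk()
E
```

```text
t 22.8 q [ 0.5148  0.39    1.9851 -0.854   0.217   1.2795] p [0.6023 0.3524 0.0819] F [7.1 8.1 8.5] w -0.0002
 tool x [ 0.8113 -0.0211  0.5842] y [ 0.0661 -0.9896 -0.1275] z [ 0.5808  0.1421 -0.8015]
TCP in deck [17.3 20.5 28.7] toolz [ 0.018  0.13  -0.991]
TCP in deck [17.1 20.5 28.7] toolz [ 0.018  0.13  -0.991]
```

View pics/w26.png

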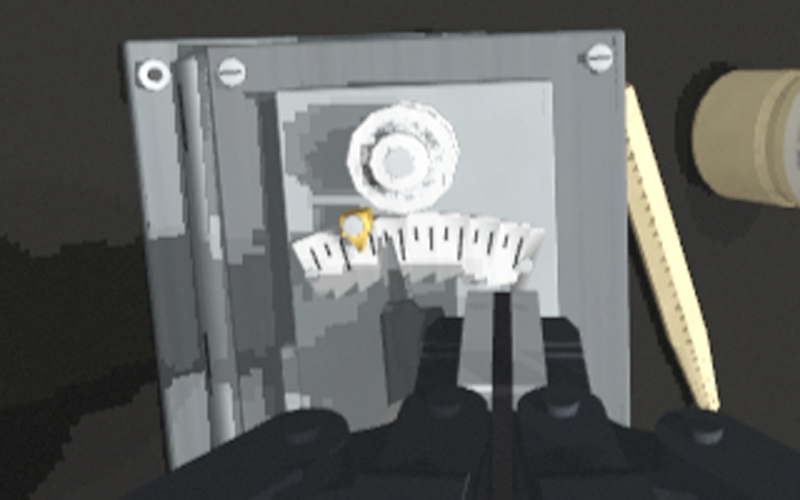

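Request:
drive_tool(
  steps=[
    [-3,0,0.5,0,-1],
    [-6,0,1,0,-1],
    [-9,0,1,0,-1],
    [-11,0,1,0,-1],
  ],
)

```text
clock: 23.25
position: [0.5982, 0.355, 0.0797]
ee_rot: [-0.073, 0.947, 0.012, 0.311]
contact_force: [8.6, -2.5, 10.4]
width: -0.0004
```

```bash
python3 - <<'E'
from ov import *
log(); dk()
c=cal("wrist"); im=manip.get_image("wrist"); cv2.imwrite("pics/w27.png",cv2.resize(im[130:330,120:440],None,fx=2.5,fy=2.5,interpolation=cv2.INTER_CUBIC)); dk()
E
```

```text
t 23.25 q [ 0.5234  0.3915  1.9996 -0.9613  0.2053  1.3942] p [0.5982 0.355  0.0797] F [ 8.6 -2.5 10.4] w -0.0004
 tool x [ 0.806  -0.0227  0.5915] y [ 0.0684 -0.989  -0.1313] z [ 0.588   0.1463 -0.7956]
TCP in deck [12.8 23.1 29.3] toolz [ 0.028  0.134 -0.991]
TCP in deck [12.4 23.1 29.3] toolz [ 0.027  0.134 -0.991]
```

View pics/w27.png

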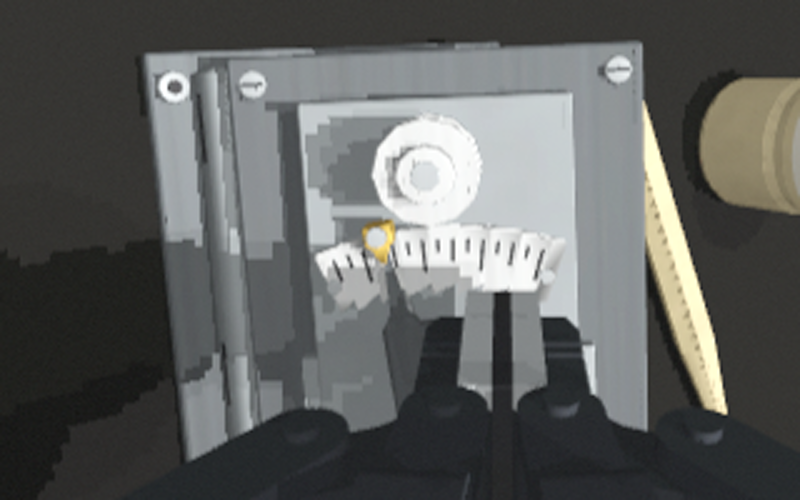

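Request:
drive_tool(
  steps=[
    [-3,1,0.5,0,-1],
    [-6,2,1,0,-1],
    [-8,3,1,0,-1],
    [-8,3,1,0,-1],
  ],
)

```text
clock: 23.7
position: [0.596, 0.3547, 0.0783]
ee_rot: [-0.076, 0.946, 0.012, 0.315]
contact_force: [5.4, 0.3, 9.8]
width: 0.0003
```

```bash
python3 - <<'E'
from ov import *
log(); dk()
c=cal("wrist"); im=manip.get_image("wrist"); cv2.imwrite("pics/w28.png",cv2.resize(im[130:330,120:440],None,fx=2.5,fy=2.5,interpolation=cv2.INTER_CUBIC)); dk()
cv2.imwrite("pics/w28z.png",cv2.resize(im[210:260,240:320],None,fx=9,fy=9,interpolation=cv2.INTER_CUBIC))
E
```

```text
t 23.7 q [ 0.5244  0.3917  2.0132 -1.0568  0.1926  1.4912] p [0.596  0.3547 0.0783] F [5.4 0.3 9.8] w 0.0003
 tool x [ 0.8014 -0.0242  0.5977] y [ 0.0712 -0.9882 -0.1354] z [ 0.5939  0.151  -0.7902]
TCP in deck [10.1 22.9 29.4] toolz [ 0.036  0.139 -0.99 ]
TCP in deck [10.  22.9 29.4] toolz [ 0.035  0.139 -0.99 ]
```

View pics/w28.png

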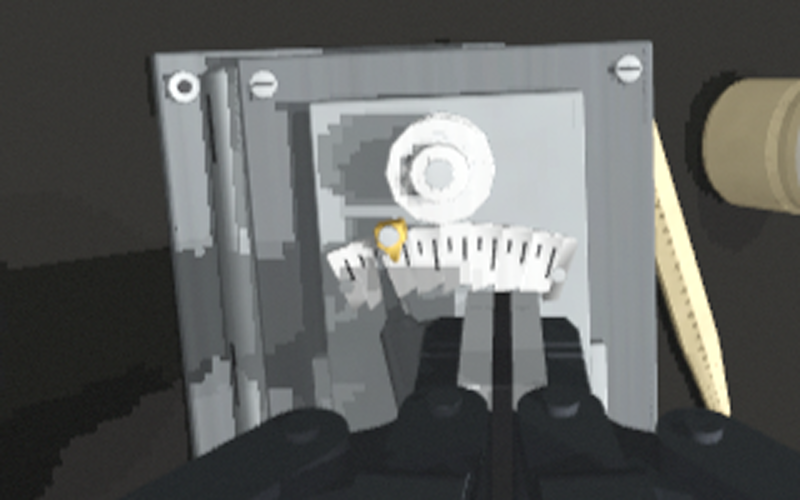

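View pics/w28z.png

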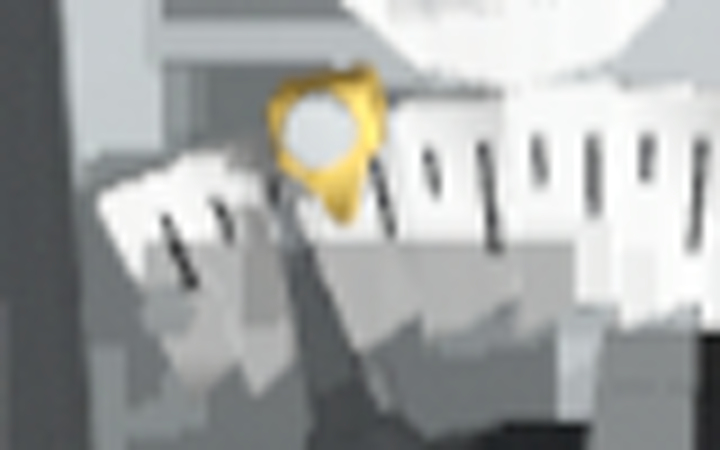

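Request:
drive_tool(
  steps=[
    [-3,1,0.5,0,-1],
    [-5.5,1,0.5,0,-1],
    [-5.5,1,0.5,0,-1],
  ],
)

```text
clock: 24.05
position: [0.5926, 0.355, 0.0769]
ee_rot: [-0.077, 0.945, 0.013, 0.317]
contact_force: [-2.6, -0.9, 11.2]
width: -0.0002
```

```bash
python3 - <<'E'
from ov import *
log(); dk()
c=cal("wrist"); im=manip.get_image("wrist"); cv2.imwrite("pics/w29.png",im)
cv2.imwrite("pics/w29z.png",cv2.resize(im[210:260,240:320],None,fx=9,fy=9,interpolation=cv2.INTER_CUBIC))
E
```

```text
t 24.05 q [ 0.528   0.3913  2.0237 -1.1242  0.1875  1.5618] p [0.5926 0.355  0.0769] F [-2.6 -0.9 11.2] w -0.0002
 tool x [ 0.7993 -0.0245  0.6004] y [ 0.0728 -0.9879 -0.1372] z [ 0.5965  0.1533 -0.7878]
TCP in deck [ 6.5 23.3 30.2] toolz [ 0.039  0.141 -0.989]
```

View pics/w29z.png

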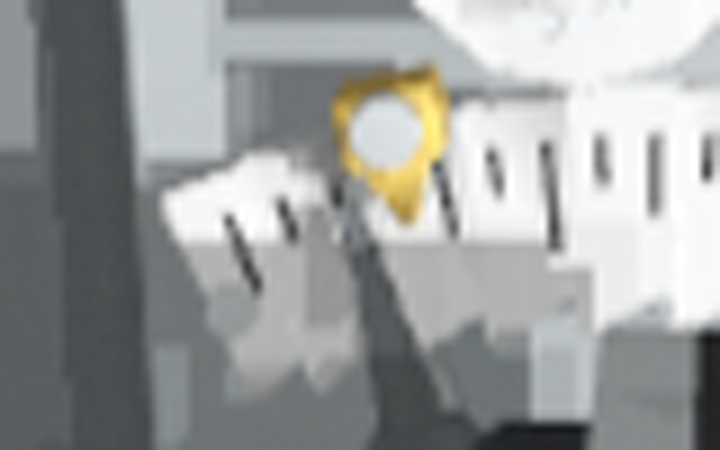

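```bash
python3 - <<'E'
import cv2
im=cv2.imread("pics/w29.png"); cv2.imwrite("pics/w29c.png",cv2.resize(im[200:330,230:400],None,fx=4.6,fy=4.6,interpolation=cv2.INTER_CUBIC))
E
```

```text
(no output)
```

View pics/w29c.png

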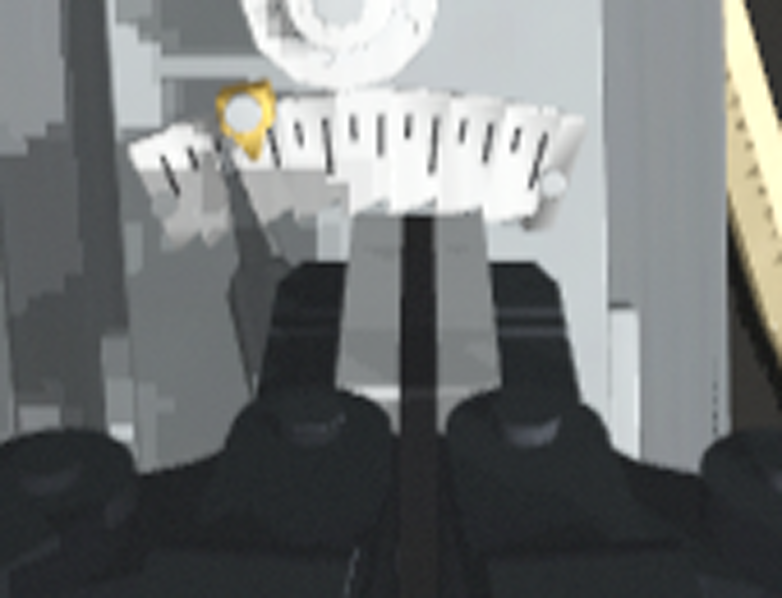

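Request:
drive_tool(
  steps=[
    [4,0,-3,0,-1],
    [10,2,-6,0,-1],
    [14,4,-6,0,-1],
    [14,4,-6,0,-1],
  ],
)

```text
clock: 24.5
position: [0.5997, 0.3493, 0.0891]
ee_rot: [-0.077, 0.946, 0.012, 0.316]
contact_force: [0.9, 0.7, 0.6]
width: -0.0001
```

```bash
python3 - <<'E'
from ov import *
log(); dk(); tod(.024,.015,.022)
c=cal("wrist"); im=manip.get_image("wrist"); cv2.imwrite("pics/w30.png",im); dk()
cv2.imwrite("pics/w30c.png",cv2.resize(im[180:330,190:370],None,fx=4.2,fy=4,interpolation=cv2.INTER_CUBIC))
E
```

```text
t 24.5 q [ 0.5104  0.3745  2.0051 -0.944   0.1963  1.3662] p [0.5997 0.3493 0.0891] F [0.9 0.7 0.6] w -0.0001
 tool x [ 0.8    -0.0253  0.5995] y [ 0.0715 -0.988  -0.1371] z [ 0.5957  0.1525 -0.7886]
TCP in deck [19.3 17.4 36.1] toolz [ 0.038  0.141 -0.989]
(0.024, 0.015, 0.022) [ 4.3  4.3 13.8]
TCP in deck [19.  17.5 36. ] toolz [ 0.038  0.141 -0.989]
```

View pics/w30c.png

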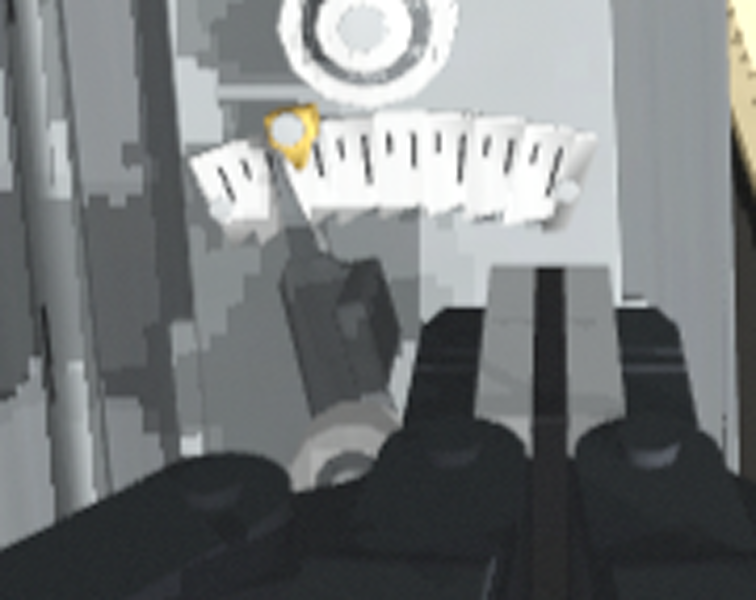

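```bash
python3 - <<'E'
from ov import *
c=cal("wrist"); im=manip.get_image("wrist"); log()
cv2.imwrite("pics/w31z.png",cv2.resize(im[200:250,230:310],None,fx=9.5,fy=9.5,interpolation=cv2.INTER_CUBIC))
E
```

```text
t 24.6 q [ 0.5107  0.375   2.0056 -0.9452  0.196   1.3669] p [0.5995 0.3494 0.0886] F [-0.2 -0.1 -0.2] w 0.0001
 tool x [ 0.8003 -0.0244  0.5992] y [ 0.0721 -0.988  -0.1366] z [ 0.5953  0.1525 -0.7889]
```

View pics/w31z.png

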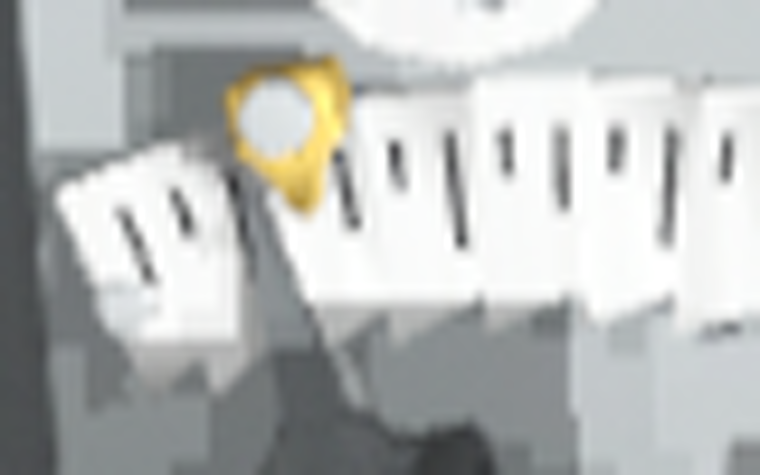

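Request:
drive_tool(
  steps=[
    [3,0,-20,0,-1],
    [5,0,-55,0,-1],
    [5,0,-95,0,-1],
    [5,0,-140,0,-1],
    [5,0,-140,0,-1],
  ],
)

```text
clock: 25.1
position: [0.5189, 0.3286, 0.207]
ee_rot: [-0.079, 0.945, 0.013, 0.319]
contact_force: [0.3, -0.1, 0.8]
width: -0.0002
```

```bash
python3 - <<'E'
from ov import *
log()
c=cal("wrist"); im=manip.get_image("wrist")
cv2.imwrite("pics/w32.png",im)
t=manip.get_image("top"); cv2.imwrite("pics/t32.png",cv2.resize(t[130:245,170:420],None,fx=3.2,fy=3.2,interpolation=cv2.INTER_CUBIC))
s=manip.get_image("side"); cv2.imwrite("pics/s32.png",cv2.resize(s[170:330,240:440],None,fx=4,fy=3.7,interpolation=cv2.INTER_CUBIC))
log()
E
```

```text
t 25.1 q [ 0.5629  0.1112  2.0036 -0.4743  0.4236  0.9106] p [0.5189 0.3286 0.207 ] F [ 0.3 -0.1  0.8] w -0.0002
 tool x [ 0.7967 -0.0262  0.6038] y [ 0.0739 -0.9873 -0.1404] z [ 0.5998  0.1565 -0.7847]
t 25.25 q [ 0.5612  0.1193  2.0054 -0.4763  0.4219  0.9115] p [0.5196 0.3278 0.2014] F [-0.4  0.5  0.5] w -0.0001
 tool x [ 0.8007 -0.0238  0.5986] y [ 0.0722 -0.9881 -0.1359] z [ 0.5947  0.1521 -0.7894]
```

View pics/w32.png

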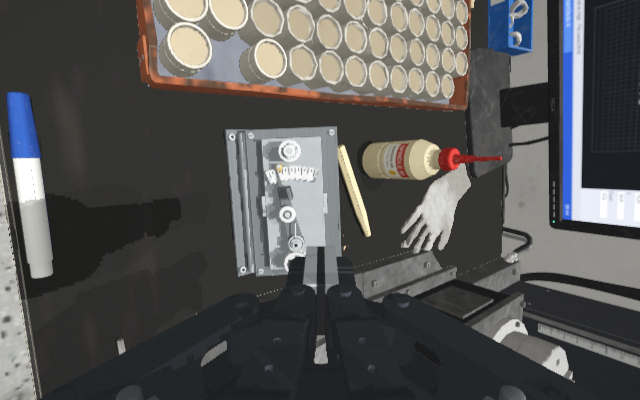

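View pics/s32.png

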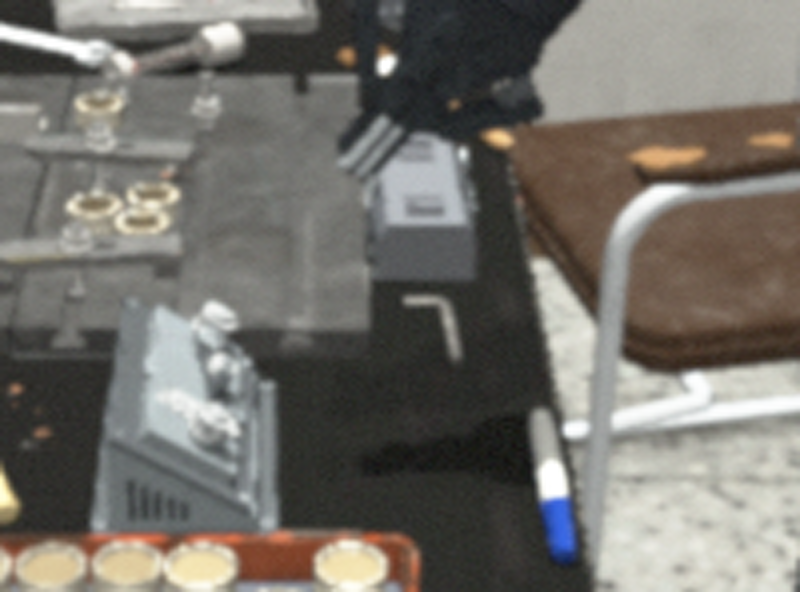

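View pics/t32.png

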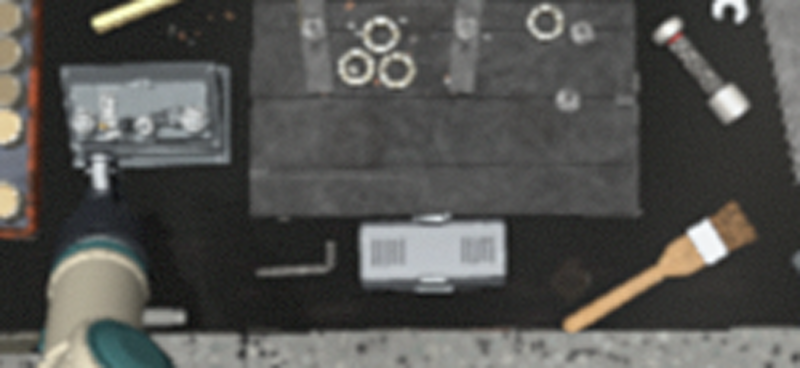

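```bash
python3 - <<'E'
from ov import *
c=cal("wrist"); im=manip.get_image("wrist"); log()
cv2.imwrite("pics/w33z.png",cv2.resize(im[145:265,240:345],None,fx=6,fy=5,interpolation=cv2.INTER_CUBIC))
B=np.array([.459,.044,0])+np.array([(a,b,z) for z in(0,.046) for a,b in((-.033,-.07),(.033,-.07),(.033,.07),(-.033,.07))])
s=manip.get_image("side"); q=((proj("side",B)-[300,160])*6).astype(np.int32); s=cv2.resize(s[160:260,300:420],None,fx=6,fy=6,interpolation=cv2.INTER_CUBIC)
cv2.polylines(s,[q[:4]],True,(255,0,255),1); cv2.polylines(s,[q[4:]],True,(0,0,255),1); cv2.imwrite("pics/s33.png",s)
E
```

```text
t 25.3 q [ 0.5609  0.1206  2.0054 -0.4761  0.4219  0.9113] p [0.5198 0.3276 0.2006] F [0.4 0.1 0. ] w -0.0002
 tool x [ 0.8014 -0.0235  0.5977] y [ 0.0718 -0.9882 -0.1353] z [ 0.5938  0.1513 -0.7902]
```

View pics/w33z.png

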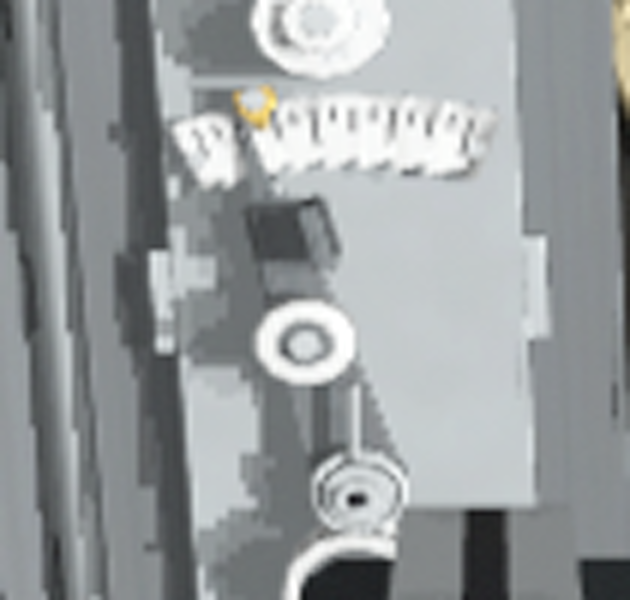

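View pics/s33.png

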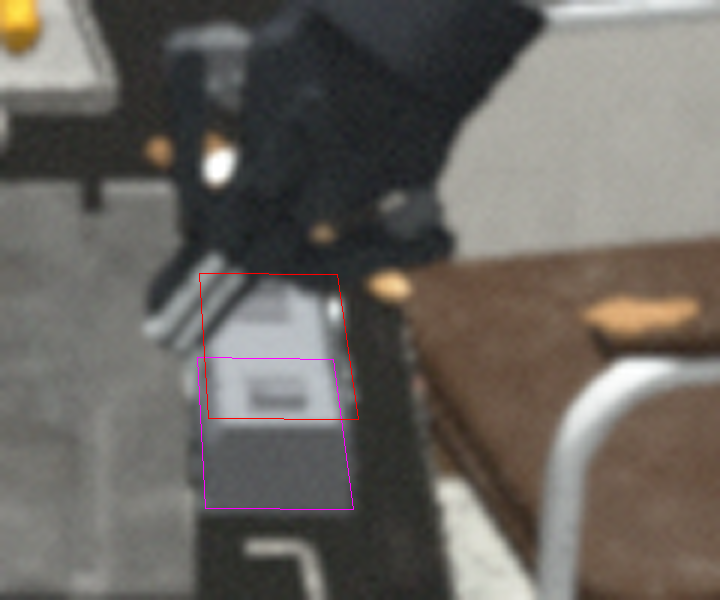

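```bash
python3 -c "
from rig import manip
print(manip.sign_off()); print(manip.get_state()['clock'])"
```

```text
the job is handed in; nothing more can be done
None
the job is handed in; nothing more can be done
```

I handed the job in at about 25.3 s. The guard is upright on the clear patch, and the ratchet holds the tensioner in the notch at about 30°.

**What I did**
- **Tilting the tool:** the interface has no tilt command. I pushed the tool past the arm's reach limit in small steps until it leaned to about 35°, in line with the deck.
- **Lifting the guard:** I squeezed both tabs home (jaw opening 54 mm) and lifted the guard straight off along the deck normal.
- **Setting it down:** the arm could not bring the tool back to vertical there. I rested the guard's near rim edge on the desk and opened the jaws so it leaned on the upper finger. It slipped past that finger before it was upright and dropped the last part on its own.
- **Finger contact:** I then nudged the guard with a finger and pressed on its top with the closed fingertips, at about 3–4 N for a few tenths of a second.
- **Tensioner:** I pushed the tab down-slope in small steps, reading the pointer in the wrist camera, and backed off.

**Last checks**
- **Guard:** the side and top pictures show it flat and upright at about (0.459, 0.044), well away from the unit. The outline of an upright guard projected into the side picture matches it.
- **Tensioner:** with the finger clear of it, the pointer reads about 29–30° and the brass finger about 26.5–27°. That puts the pointer roughly 3–4.5 mm past the finger, within the allowed 9 mm. The arm did not fall back.
- **Other things:** the setting finger, hex key, pen and brush look where they were in the pictures I compared. I did not check the pin case closely at the end.
- **Robot:** the measured force was near zero at hand-in and the gripper was clear of everything.

**What did not go cleanly**
- The guard's last fall to upright was a short tip rather than a fully held set-down.
- On the last push the finger rode up onto the top of the tab, but the arm was already caught in the notch.
- Two joints sat right at their range limits: joint 5 read 0.107 against 0.11, and joint 6 read −2.704 against −2.70.

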